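# Hang the vial tray on the wall cleat and fill it from the flow lane

### The job

Get the calibration vials ready at the pH bench: first hang the empty steel tray on the panel, hooking its slanted rear strip over the wall cleat so that it drops fully home, hangs level and is let go. Then bring all the vials from the two sloped lanes and lay them in the hung tray; each time the front vial is taken, the next one rolls down to the front of its lane. Do not disturb the beaker, the bottle and the jar.

Things in the scene. Friction and masses are not known exactly. Their poses are not given: they have to be found in the camera images.
- tray: Open grey steel tray, 250 g, loose on the bench. Origin: underside, below the cavity's centre; z up, +x to its rear, y along its width. In mm: cavity x -42..42, y -70..70, floor at z 4, walls 4 thick up to z 54; rear plate x 42..52, 148 wide, up to z 72. Two feet (y +-65..73, z 0..30) stick out behind it to x 78 and rest on the panel when the tray hangs.
- tray_tab (a point): Where to grip the tray: on the tab (10 thick in x, 44 wide in y, z 72..99) that stands on the middle of the rear plate. This point is in its middle at z 93 of the tray; axes as the tray. Fingers close along y on the tab's two ends; fingertips then reach z 74.
- tray_hook (a point): Middle of the lower free edge of the tray's slanted hook strip (tray x 72, z 33; axes as the tray). The strip, 4 thick, 100 wide in y, comes off the rear plate at x 52, z 68 and runs down and back at 60 degrees to the horizontal. The tray must be 20 mm above its hung height for this edge to clear the cleat.
- panel: Fixed upright grey panel, 300 wide, 182 high (trim to 190), 18 thick, on an 8 mm foot plate. Origin: bench level, middle of its front face; the face looks along its own -x, y along its width. On the face is the cleat: an aluminium strip 100 wide, 4 thick, rising outwards at 60 degrees to the horizontal from z 105 at the face, so that a V groove open upwards lies behind it.
- cleat_edge (a point): Middle of the cleat's free upper edge: 20 mm out from the panel face, 140 mm above the bench; axes as the panel.
- seat (a point): Where the tray's origin lies when the tray hangs home and level: 78 mm in front of the panel face, 90 mm above the bench; axes as the panel and as the hung tray (x towards the panel, z up). The tray has about 14 mm of play to either side along y.
- lane: Fixed rack of two sloped lanes, 130 long, 194 wide. Origin: bench level, under its middle; both floors fall at 18 degrees towards its own -x (front). Each lane (centred at y +60 and -60) is 64 wide between rims 5 high, with a stop 36 wide, 18 high at mid front. Vials lie across it, axes along y, and roll down to the stop when the front one is taken.
- lane_front_left (a point): Centre of a vial that lies against the front stop of the lane at the rack's +y side, about 44 mm above the bench; axes as the rack.
- lane_front_right (a point): Centre of a vial that lies against the front stop of the lane at the rack's -y side, about 44 mm above the bench; axes as the rack.
- vial1: Closed amber glass vial with a black cap of the same diameter: a cylinder 26 mm in diameter and 58 mm long, 30 g; all alike. Origin: its centre; its y is its long axis. 4 or 5 vials lie in the two lanes; absent ones read None throughout. Neighbours touch, so grip it on its two flat ends, closing along its axis, fingertips about 2 mm below its centre. On the flat it hardly rolls.
- vial2: Closed amber glass vial with a black cap of the same diameter: a cylinder 26 mm in diameter and 58 mm long, 30 g; all alike. Origin: its centre; its y is its long axis. 4 or 5 vials lie in the two lanes; absent ones read None throughout. Neighbours touch, so grip it on its two flat ends, closing along its axis, fingertips about 2 mm below its centre. On the flat it hardly rolls.
- vial3: Closed amber glass vial with a black cap of the same diameter: a cylinder 26 mm in diameter and 58 mm long, 30 g; all alike. Origin: its centre; its y is its long axis. 4 or 5 vials lie in the two lanes; absent ones read None throughout. Neighbours touch, so grip it on its two flat ends, closing along its axis, fingertips about 2 mm below its centre. On the flat it hardly rolls.
- vial4: Closed amber glass vial with a black cap of the same diameter: a cylinder 26 mm in diameter and 58 mm long, 30 g; all alike. Origin: its centre; its y is its long axis. 4 or 5 vials lie in the two lanes; absent ones read None throughout. Neighbours touch, so grip it on its two flat ends, closing along its axis, fingertips about 2 mm below its centre. On the flat it hardly rolls.
- vial5: Closed amber glass vial with a black cap of the same diameter: a cylinder 26 mm in diameter and 58 mm long, 30 g; all alike. Origin: its centre; its y is its long axis. 4 or 5 vials lie in the two lanes; absent ones read None throughout. Neighbours touch, so grip it on its two flat ends, closing along its axis, fingertips about 2 mm below its centre. On the flat it hardly rolls.
- beaker: Glass beaker, 70 mm wide, 95 high, standing on the bench; leave alone. Origin: centre of its underside.
- reagent: Amber glass bottle with black cap, 64 mm wide, 130 high; leave alone. Origin: centre of its underside.
- jar: Clear glass jar with blue cap, 64 mm wide, 90 high; leave alone. Origin: centre of its underside.

How it is judged:
On the way:
1. the empty tray hangs home and level on the cleat, let go, before any vial is in it (x of tray in the frame of seat between -0.006 and 0.006 m and y of tray in the frame of seat between -0.02 and 0.02 m and z of tray in the frame of seat between -0.007 and 0.007 m and angle between tray's own z axis and vertical below 0.08 rad and angle between the x axis of tray and the x axis of seat, either way round below 0.1 rad and contact force between tray and panel above 0.3 N and contact force between tray and the fingers below 0.1 N and linear speed of tray below 0.02 m/s and horizontal distance between each of vial1, vial2, vial3, vial4, vial5 and tray above 0.1 m), for 0.3 s.
At the end, for the whole second after the job is handed in: The tray hangs home on the cleat, let go and at rest (within 6 mm off the face, 20 mm along it, 7 mm in height of the seat; level within 0.08 rad, square within 0.1 rad), and every vial present lies at rest in it (centre in the cavity, at most 60 mm above its underside) (x of tray in the frame of seat between -0.006 and 0.006 m and y of tray in the frame of seat between -0.02 and 0.02 m and z of tray in the frame of seat between -0.007 and 0.007 m and angle between tray's own z axis and vertical below 0.08 rad and angle between the x axis of tray and the x axis of seat, either way round below 0.1 rad and contact force between tray and panel above 0.3 N and contact force between tray and the fingers below 0.1 N and linear speed of each of tray, vial1, vial2, vial3, vial4, vial5 below 0.02 m/s and x of vial1 in the frame of tray between -0.042 and 0.042 m and y of vial1 in the frame of tray between -0.07 and 0.07 m and z of vial1 in the frame of tray between 0.01 and 0.06 m and x of vial2 in the frame of tray between -0.042 and 0.042 m and y of vial2 in the frame of tray between -0.07 and 0.07 m and z of vial2 in the frame of tray between 0.01 and 0.06 m and x of vial3 in the frame of tray between -0.042 and 0.042 m and y of vial3 in the frame of tray between -0.07 and 0.07 m and z of vial3 in the frame of tray between 0.01 and 0.06 m and x of vial4 in the frame of tray between -0.042 and 0.042 m and y of vial4 in the frame of tray between -0.07 and 0.07 m and z of vial4 in the frame of tray between 0.01 and 0.06 m and x of vial5 in the frame of tray between -0.042 and 0.042 m and y of vial5 in the frame of tray between -0.07 and 0.07 m and z of vial5 in the frame of tray between 0.01 and 0.06 m); the robot touches nothing.
It fails at once if beaker moved more than 3 cm (distance of beaker from where it was at the start of the episode above 0.03 m).
It fails at once if reagent moved more than 3 cm (distance of reagent from where it was at the start of the episode above 0.03 m).
It fails at once if jar moved more than 3 cm (distance of jar from where it was at the start of the episode above 0.03 m).
Of vial3, vial5 only 1 to 2 are there at a start; the rules pass over those that are not, and their reading is None.
At some moment in a run one of tray may be knocked a few centimetres aside while the robot is not near it.
Once in a run the grip may slacken for a moment while it holds something.
It also fails if it takes over 200 s, if anything falls off the work surface, if the arm or the gripper's body presses on something with over 40 N, if the wrist force passes 120 N, or if a joint passes its speed limit or range.

### The arm

A 7-joint arm with a two-finger parallel gripper is mounted at the origin on the work surface. World frame = base frame: x ahead of the robot, y to its left, z up, the work surface at z = 0. Lengths are in m, angles in rad, forces in N, time in s.
With the tool pointing down it reaches from about 0.425 to 1.025 m from the base axis. Payload 9.4 kg.
Tool frame: the origin (TCP) lies at the centre of the arm's flange, where the gripper is bolted on; the fingertips stand 173 mm ahead of it and the grasp point (between the pads) lies ahead of it (ctrl.tcp_to_grasp is the z of the grasp point in the tool frame, in m); z points along the fingers, y is the line along which they close (so a half turn about z gives the same grasp; the last joint's range is limited). The gripper opens to 85 mm and grips with 20 to 120 N. Pads are 22 mm wide; open, the fingers measure 114 mm over their backs; the gripper's body (76 mm by 85 mm) begins 54 mm behind the grasp point. The pads swing forward as they close: fully open they stand 13 mm farther back than shut.
Start: joints at [-1.179, 0.599, -0.003, 1.599, 0.002, 0.943, -0.08], TCP at [0.328, 0.647, 0.405] pointing down, gripper open.
Joint ranges: [-2.57, 2.57], [-0.35, 1.97], [-1.29, 1.29], [0.11, 2.56], [-1.05, 4.19], [0.11, 1.86], [-2.63, 2.63]. Speed limits (rad/s): [2.22, 2.22, 3.01, 3.01, 3.14, 3.14, 3.14].

### API

Orientations are given as a unit quaternion [x, y, z, w].
In Python, from bench import ctrl gives the robot as it stands.
- The arm moves only by the shell command python3 nudge.py [OPENING] [FORCE], which reads ROWS from standard input. ROWS is one flat JSON list of numbers that holds 1 to 5 rows one after another, with no inner brackets; each row has 4 numbers: dx, dy, dz in m, then a turn about the tool's z in rad; each row is the pose to reach, as a shift and turn from the pose commanded when the command began, along the tool's axes at that moment; what a row does not reach only later rows make up. A row lasts 1/12 s, in which the tool goes at most 0.0417 m and 0.125 rad, less where a joint would pass 70% of its speed; a pose out of reach is approached as far as the arm can. OPENING is the opening from 0.0 (shut) to 1.0 (fully open), set as the command begins (- or left out keeps the last). The fingers move at their own pace and stop on an object; FORCE is the grip in N (left out, the last holds). Time passes only in rows, so rows that do not move let the fingers close. It prints the time, the measured TCP pose, the force, the opening and the grip force at its end. Input that does not fit is refused with a message, and nothing moves.
- ctrl.observe(): the state, without advancing time (a new reading comes with each control period).
- ctrl.capture(name): name is "side" or "top"; returns the picture (384x512x3 uint8, red, green, blue); there is no depth.
- ctrl.camera_model(name): a dict with "intrinsics" (3x3 intrinsics, pixels), "D" ([k1, k2, p1, p2, k3] as OpenCV has them; the pictures are not rectified), "world_from_camera" (4x4, takes a point from camera to world coordinates). Camera axes: x right, y up, looking along -z (the intrinsics and any distortion apply to the point x, -y, -z); pixel columns grow to the right and rows downward; lengths in m; the calibration is good to about 2 mm. A picture is of the moment at which its call begins. camera_model takes no time and is no camera call.
- ctrl.job_done(): hands the job in; it is judged then, once.
The state is a dict: "time": time; "qpos": joint angles; "joint_vel": joint speeds; "joint_torque": joint torques, N m; "eef_pos": TCP position; "eef_rot": TCP orientation; "wrist_force": force on the tool from outside, world axes, zero at the start; "torque": the same for the moment, N m; "gripper_width": opening from 0.0 (shut) to 1.0 (fully open); "grasp_force": force on a finger pad.
Only numpy, scipy, OpenCV 4.12 (cv2) and the standard library are available. Lean on these libraries where they do the work, as an engineer would, in place of code of your own. Each camera call takes 0.05 s, during which the arm holds its last target. There are 200 camera calls.

## Working session

There is one attempt and no reset: what is moved stays moved. The work goes in short steps, Python scripts to look and compute and a shell command to move; the robot and the scene stay as the last step left them, time stands still between calls to the robot, and variables do not carry over. Pictures are saved under pics/ and viewed, at most 14 in all, crops included, and the job is handed in when it is done.

```bash
ls; mkdir -p pics
python3 - <<'E'
from bench import ctrl
import cv2,numpy as np
print(ctrl.tcp_to_grasp, ctrl.observe())
for n in("side","top"):
    im=ctrl.capture(n); cv2.imwrite(f"pics/{n}0.png",im[:,:,::-1]); m=ctrl.camera_model(n)
    print(n,m)
E
```

```text
bench.py
nudge.py
pics
0.1547 {'time': 0.0, 'qpos': array([-1.17869   ,  0.60011817, -0.00252406,  1.60014901,  0.00177659,
        0.94289427, -0.07981485]), 'joint_vel': array([-3.46312541e-05,  3.41367773e-05,  2.57123084e-03,  9.76408899e-04,
        2.52217802e-04,  8.20844587e-04,  1.50373495e-03]), 'joint_torque': array([-2.98202009e-03, -7.76458240e+01,  1.56354647e+00, -2.57993388e+01,
        1.23048923e-02,  9.36835277e-03, -2.76922736e-05]), 'eef_pos': array([0.32747544, 0.64659087, 0.40381521]), 'eef_rot': array([ 2.32255596e-01,  9.72654473e-01, -7.74765257e-04, -1.15335060e-04]), 'wrist_force': array([-0.01830788, -0.01507757, -0.59601932]), 'torque': array([-0.02799865,  0.04658423,  0.02972052]), 'grasp_force': 0.0, 'gripper_width': 0.9977600293960173}
side {'intrinsics': array([[371.34295617,   0.        , 258.85139481],
       [  0.        , 371.34295617, 187.58788014],
       [  0.        ,   0.        ,   1.        ]]), 'D': array([0.02667837, 0.        , 0.        , 0.        , 0.        ]), 'world_from_camera': array([[ 0.86059477,  0.3502737 , -0.36970931,  0.26934471],
       [-0.50928821,  0.58979116, -0.62671517, -0.61844911],
       [-0.00147056,  0.72763639,  0.68596146,  0.77389958],
       [ 0.        ,  0.        ,  0.        ,  1.        ]])}
top {'intrinsics': array([[462.67099198,   0.        , 258.18518268],
       [  0.        , 462.67099198, 185.12050673],
       [  0.        ,   0.        ,   1.        ]]), 'D': array([0.03422076, 0.        , 0.        , 0.        , 0.        ]), 'world_from_camera': array([[ 0.01763816,  0.98651331, -0.16272793,  0.40606283],
       [-0.99982673,  0.01837112,  0.00300044,  0.02083991],
       [ 0.00594947,  0.16264681,  0.98666642,  1.49818637],
       [ 0.        ,  0.        ,  0.        ,  1.        ]])}
```

View pics/side0.png

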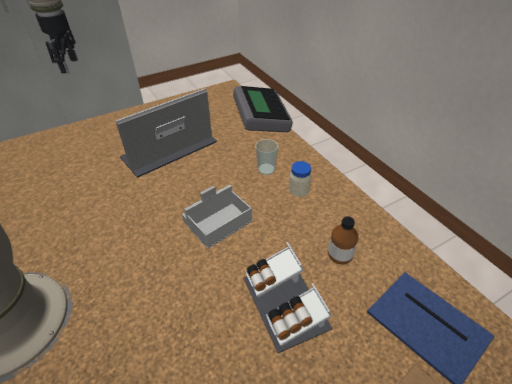

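View pics/top0.png

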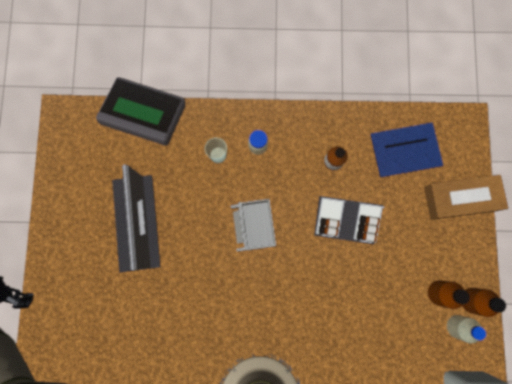

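The side view shows the panel near (168,135) with its cleat facing the tray at (217,215), tab towards the panel. The rack is near (287,297), with 2 vials in the upper lane and 3 in the lower. In the top view the panel is at (138,220), the tray at (254,225) and the rack at (349,220). The beaker (216,150), jar (258,142) and bottle (336,157) stand on the far side. I'll zoom in for precise points.

```bash
cat > h.py <<'E'
from bench import ctrl
import cv2,numpy as np
from scipy.spatial.transform import Rotation as R
def ray(n,uv):
    m=ctrl.camera_model(n);T=m["world_from_camera"]
    p=cv2.undistortPoints(np.array(uv,float).reshape(-1,1,2),m["intrinsics"],m["D"]).reshape(-1,2)
    d=np.c_[p[:,0],-p[:,1],-np.ones(len(p))]@T[:3,:3].T
    return T[:3,3],d
def onz(n,uv,z):
    o,d=ray(n,uv); z=np.broadcast_to(z,len(d)); return o+d*((z-o[2])/d[:,2])[:,None]
def proj(n,P):
    m=ctrl.camera_model(n);T=m["world_from_camera"]
    c=(np.atleast_2d(P)-T[:3,3])@T[:3,:3]; c[:,1:]*=-1
    return cv2.projectPoints(c,np.zeros(3),np.zeros(3),m["intrinsics"],m["D"])[0].reshape(-1,2)
def two(a,b):  # triangulate side a, top b
    o1,d1=ray("side",[a]);o2,d2=ray("top",[b]);d1=d1[0];d2=d2[0]
    s=np.linalg.lstsq(np.c_[d1,-d2],o2-o1,rcond=None)[0]
    p,q=o1+s[0]*d1,o2+s[1]*d2
    return (p+q)/2,np.linalg.norm(p-q)
def togo(target_grasp,yaw_dir=None):
    """shift in tool axes from present measured TCP to put grasp point at target; yaw_dir: wanted world direction of tool y (half turn free)"""
    o=ctrl.observe();r=R.from_quat(o["eef_rot"]).as_matrix()
    g=o["eef_pos"]+r[:,2]*ctrl.tcp_to_grasp
    out=r.T@(np.array(target_grasp)-g)
    a=None
    if yaw_dir is not None:
        v=r.T@np.array(yaw_dir,float); a=np.arctan2(-v[0],v[1]); a=(a+np.pi/2)%np.pi-np.pi/2
    print("grasp",g.round(4),"shift tool",out.round(4),"turn",a, "q7",o["qpos"][6].round(3),"t",o["time"],"F",o["wrist_force"].round(2))
E
python3 - <<'E'
import cv2,numpy as np
t=cv2.imread("pics/top0.png");s=cv2.imread("pics/side0.png")
def z(im,x0,x1,y0,y1,f,name):
    c=cv2.resize(im[y0:y1,x0:x1],None,fx=f,fy=f,interpolation=cv2.INTER_CUBIC);cv2.imwrite("pics/"+name,c)
z(t,100,300,155,280,4,"zt1.png");z(s,110,260,85,250,3.6,"zs1.png")
E
```

```text
(no output)
```

View pics/zt1.png

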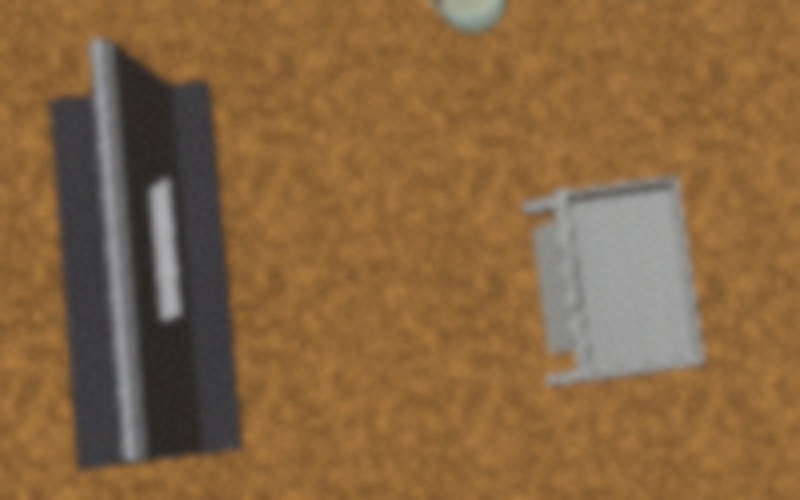

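View pics/zs1.png

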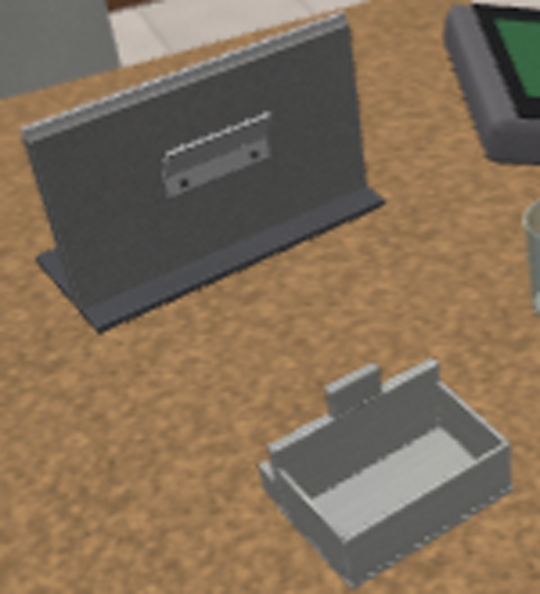

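Zoomed top: cleat patch outer edge from (172,178) to (184,318). Tray front corners are at (678,178) and (703,363), and the feet ends at (523,207) and (549,380). Zoomed side: cleat upper edge (165,155) to (270,115), tab top (326,385) to (380,366).

Run:
```python
from h import *
T=lambda *p:np.array(p,float).reshape(-1,2)/4+[100-.375,155-.375]
S=lambda *p:np.array(p,float).reshape(-1,2)/3.6+[110-.36,85-.36]
np.set_printoptions(precision=4,suppress=True)
dirn=lambda a,b:np.degrees(np.arctan2((b-a)[1],(b-a)[0]))
# panel
f=onz("top",T(50,100,208,82,240,447,78,467),.008);print("foot",f[:,:2].tolist(),np.linalg.norm(f[1]-f[2]),np.linalg.norm(f[0]-f[3]))
print("yaw long edge",dirn(f[2],f[1]),dirn(f[3],f[0]))
ct=onz("top",T(172,178,184,318),.14);cs=onz("side",S(165,155,270,115),.142);print("cleat top",ct,"side",cs,np.linalg.norm(ct[0]-ct[1]),np.linalg.norm(cs[0]-cs[1]),dirn(ct[1],ct[0]),dirn(cs[0],cs[1]))
tr=onz("top",T(92,40,118,40,122,460,147,460),.19);print("trim",tr)
trs=onz("side",S(25,132,345,14),.19);print("trim side back",trs)
pf=onz("side",S(100,330,384,203),.008);print("foot side",pf,np.linalg.norm(pf[0]-pf[1]),dirn(*pf))
# tray
fr=onz("top",T(678,178,703,363),.054);ft=onz("top",T(523,207,549,380),.03)
print("front",fr,np.linalg.norm(fr[0]-fr[1]),dirn(fr[1],fr[0]),"feet",ft,np.linalg.norm(ft[0]-ft[1]),dirn(ft[1],ft[0]))
print("len",np.linalg.norm(fr.mean(0)[:2]-ft.mean(0)[:2]),dirn(fr.mean(0),ft.mean(0)),"(124)")
tb=onz("side",S(326,385,380,366),.099);print("tab top front? edge",tb,np.linalg.norm(tb[0]-tb[1]),dirn(*tb))
fs=onz("side",S(347,545,511,442),.054);print("front top side",fs,np.linalg.norm(fs[0]-fs[1]),dirn(*fs))
```

```text
foot [[0.6611048391211949, 0.4917609628091745], [0.6784314094115582, 0.3648095955932527], [0.3857964342723657, 0.323178187557718], [0.36848541940338303, 0.4492206439310627]] 0.2955814656059087 0.2956954573987236
yaw long edge 8.096792001618322 8.271577374709867
cleat top [[0.5819 0.3568 0.14  ]
 [0.4793 0.342  0.14  ]] side [[0.4773 0.3407 0.142 ]
 [0.5755 0.3532 0.142 ]] 0.10361656219780441 0.09893076732853005 8.200706599321434 7.242578937279732
trim [[0.6742 0.4073 0.19  ]
 [0.6746 0.3888 0.19  ]
 [0.3782 0.367  0.19  ]
 [0.3785 0.3498 0.19  ]]
trim side back [[0.3783 0.3535 0.19  ]
 [0.6722 0.398  0.19  ]]
foot side [[0.3844 0.3174 0.008 ]
 [0.6752 0.359  0.008 ]] 0.2936908044272421 8.152899847846536
front [[ 0.6002 -0.0188  0.054 ]
 [ 0.4562 -0.0401  0.054 ]] 0.14557254394329305 8.421951960712006 feet [[0.5778 0.1039 0.03  ]
 [0.4417 0.0797 0.03  ]] 0.13831386697266562 10.074899624350802
len 0.12260505070224784 98.65895974458925 (124)
tab top front? edge [[0.4933 0.0635 0.099 ]
 [0.5358 0.0617 0.099 ]] 0.04260182125198455 -2.365274121581004
front top side [[ 0.4554 -0.0446  0.054 ]
 [ 0.6013 -0.0173  0.054 ]] 0.14835576484540733 10.584125547543117
```

Views agree. Panel yaw is 8.1°, its face middle about (0.525, 0.369), so the seat is about (0.536, 0.2915, 0.09). Tray yaw is about 9°, its origin about (0.5215, 0.015), so the tab is about (0.514, 0.0615). All are in reach.

```bash
echo '[0, 0, -0.05, 0, 0, 0, -0.05, 0]' | python3 nudge.py
python3 - <<'E'
from h import *
togo([.514,.0615,.24],[.988,.154,0])
togo([.514,.0615,.093],[.988,.154,0])
E
```

```text
time: 0.27
eef_pos: [0.328, 0.6474, 0.4587]
eef_rot: [0.232, 0.973, 0.002, 0.0]
wrist_force: [0.3, 1.4, 2.4]
gripper_width: 0.999
grasp_force: 0.0
grasp [0.3282 0.648  0.304 ] shift tool [-0.4308 -0.4394  0.0622] turn 0.9472047399038397 q7 -0.078 t 0.2667 F [0.32 1.39 2.37]
grasp [0.3282 0.648  0.304 ] shift tool [-0.4309 -0.44    0.2092] turn 0.9472047399038397 q7 -0.078 t 0.2667 F [0.32 1.39 2.37]
```

```bash
r='tail -n +2'
echo '[-0.13, -0.13, 0, 0, -0.13, -0.13, 0, 0, -0.13, -0.13, 0, 0, -0.13, -0.13, 0, 0, -0.13, -0.13, 0, 0]' | python3 nudge.py | tail -0
echo '[-0.13, -0.13, 0, 0, -0.13, -0.13, 0, 0, -0.13, -0.13, 0, 0, -0.13, -0.13, 0, 0, -0.13, -0.13, 0, 0]' | python3 nudge.py | tail -0
echo '[-0.13, -0.13, 0, 0, -0.13, -0.13, 0, 0, -0.13, -0.13, 0, 0, -0.13, -0.13, 0, 0, -0.13, -0.13, 0, 0]' | python3 nudge.py | tail -0
echo '[-0.041, -0.049, 0.03, 0.6, -0.041, -0.049, 0.03, 0.6, -0.041, -0.049, 0.03, 0.6, -0.041, -0.049, 0.03, 0.6, -0.041, -0.049, 0.03, 0.6]' | python3 nudge.py | tail -0
echo '[0, 0, 0.03, 0.347, 0, 0, 0.03, 0.347, 0, 0, 0.03, 0.347, 0, 0, 0.03, 0.347, 0, 0, 0.03, 0.347]' | python3 nudge.py
python3 - <<'E'
from h import *
togo([.514,.0615,.093],[.988,.154,0])
im=ctrl.capture("side");cv2.imwrite("pics/s1.png",im[100:300,110:330,::-1].repeat(3,0).repeat(3,1))
E
```

```text
time: 2.35
eef_pos: [0.5139, 0.0608, 0.3948]
eef_rot: [0.649, 0.761, 0.0, 0.0]
wrist_force: [0.4, 0.7, -0.5]
gripper_width: 1.002
grasp_force: 0.0
grasp [0.514  0.0608 0.2401] shift tool [0.0008 0.     0.1471] turn 0.004030302840461797 q7 0.144 t 2.35 F [ 0.45  0.7  -0.54]Exception ignored on flushing sys.stdout:
BrokenPipeError: [Errno 32] Broken pipe
Exception ignored on flushing sys.stdout:
BrokenPipeError: [Errno 32] Broken pipe
Exception ignored on flushing sys.stdout:
BrokenPipeError: [Errno 32] Broken pipe
Exception ignored on flushing sys.stdout:
BrokenPipeError: [Errno 32] Broken pipe
```

View pics/s1.png

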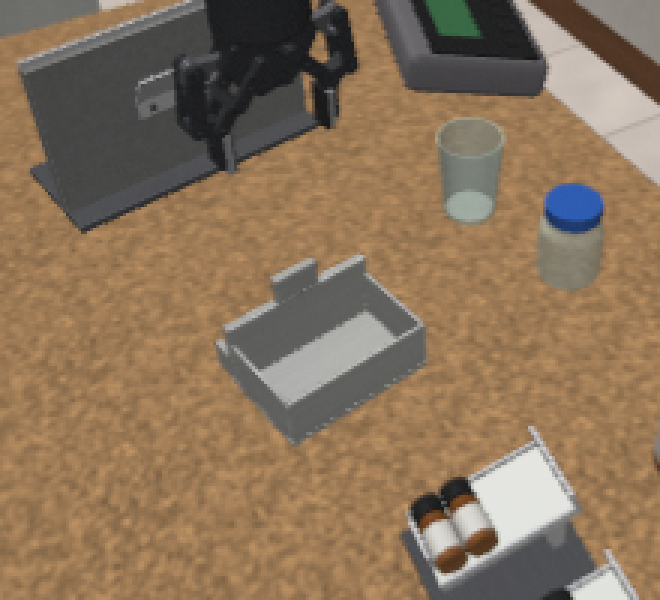

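The tray hasn't moved: its tab is at crop (295,275), and the gripper is above it. Descending and gripping.

```bash
echo '[0.0005, 0, 0.145, 0, 0.0005, 0, 0.145, 0, 0.0005, 0, 0.145, 0, 0.0005, 0, 0.145, 0, 0.0005, 0, 0.145, 0]' | python3 nudge.py 
echo '[0, 0, 0, 0, 0, 0, 0, 0, 0, 0, 0, 0]' | python3 nudge.py 
echo '[0, 0, 0, 0, 0, 0, 0, 0, 0, 0, 0, 0, 0, 0, 0, 0, 0, 0, 0, 0]' | python3 nudge.py 0 60 
echo '[0, 0, 0, 0, 0, 0, 0, 0, 0, 0, 0, 0, 0, 0, 0, 0, 0, 0, 0, 0]' | python3 nudge.py 0 60
python3 -c "
from h import *
togo([.514,.0615,.093],[.988,.154,0])"
```

```text
time: 2.82
eef_pos: [0.5128, 0.0608, 0.2462]
eef_rot: [0.649, 0.761, -0.002, -0.002]
wrist_force: [-0.7, -0.0, 0.2]
gripper_width: 1.0
grasp_force: 0.0
time: 3.07
eef_pos: [0.5143, 0.0609, 0.2515]
eef_rot: [0.65, 0.76, 0.001, 0.001]
wrist_force: [-0.6, -0.0, 0.2]
gripper_width: 0.998
grasp_force: 0.0
time: 3.48
eef_pos: [0.5138, 0.061, 0.2507]
eef_rot: [0.65, 0.76, 0.001, 0.0]
wrist_force: [-1.6, 0.5, 12.9]
gripper_width: 0.497
grasp_force: 59.7
time: 3.9
eef_pos: [0.5138, 0.061, 0.2507]
eef_rot: [0.65, 0.76, 0.001, 0.0]
wrist_force: [-1.5, -0.4, 12.4]
gripper_width: 0.496
grasp_force: 59.7
grasp [0.514  0.0611 0.096 ] shift tool [0.0004 0.0001 0.003 ] turn 0.0007089270304918571 q7 0.256 t 3.9 F [-1.52 -0.36 12.41]
```

Gripped: opening 0.496, about 42 mm, which fits the 44 mm tab. Lifting, then carrying to a standoff in front of the cleat.

```bash
echo '[0, 0, -0.02, 0, 0, 0, -0.05, 0, 0, 0, -0.08, 0, 0, 0, -0.11, 0, 0, 0, -0.14, 0]' | python3 nudge.py - 100
echo '[0, 0.01, 0, 0, 0.03, 0.02, 0, 0, 0.06, 0.03, 0, 0, 0.09, 0.04, 0, 0, 0.12, 0.05, 0, -0.013]' | python3 nudge.py
echo '[0.03, 0.007, 0, 0, 0.05, 0.007, 0, 0, 0.07, 0.007, 0, 0, 0.08, 0.007, 0, 0, 0.09, 0.007, 0, 0]' | python3 nudge.py
echo '[0, 0, 0, 0, 0, 0, 0, 0, 0, 0, 0, 0]' | python3 nudge.py
python3 - <<'E'
from h import *
togo([.5294,.338,.216],[.990,.141,0])
s=ctrl.capture("side");t=ctrl.capture("top")
cv2.imwrite("pics/s2r.png",s[:,:,::-1]);cv2.imwrite("pics/t2r.png",t[:,:,::-1])
a=cv2.resize(s[80:230,110:260,::-1],(600,600),interpolation=2)
cv2.imwrite("pics/s2.png",a)
cv2.imwrite("pics/t2.png",cv2.resize(t[150:290,105:245,::-1],(560,560),interpolation=2))
E
```

```text
time: 4.32
eef_pos: [0.5132, 0.0608, 0.391]
eef_rot: [0.65, 0.76, -0.0, -0.0]
wrist_force: [0.8, 1.4, -2.0]
gripper_width: 0.484
grasp_force: 101.5
time: 4.73
eef_pos: [0.5445, 0.1887, 0.3892]
eef_rot: [0.645, 0.764, -0.0, -0.0]
wrist_force: [0.3, -1.0, -2.2]
gripper_width: 0.482
grasp_force: 101.6
time: 5.15
eef_pos: [0.536, 0.278, 0.389]
eef_rot: [0.645, 0.764, -0.001, -0.0]
wrist_force: [-0.0, -0.8, -2.4]
gripper_width: 0.485
grasp_force: 101.6
time: 5.4
eef_pos: [0.5367, 0.2757, 0.3897]
eef_rot: [0.646, 0.763, -0.0, 0.0]
wrist_force: [0.3, -0.2, -2.4]
gripper_width: 0.486
grasp_force: 101.6
grasp [0.5367 0.2755 0.235 ] shift tool [0.0628 0.0032 0.0189] turn 0.024972772766319817 q7 -0.172 t 5.4 F [ 0.33 -0.23 -2.36]
```

View pics/s2.png

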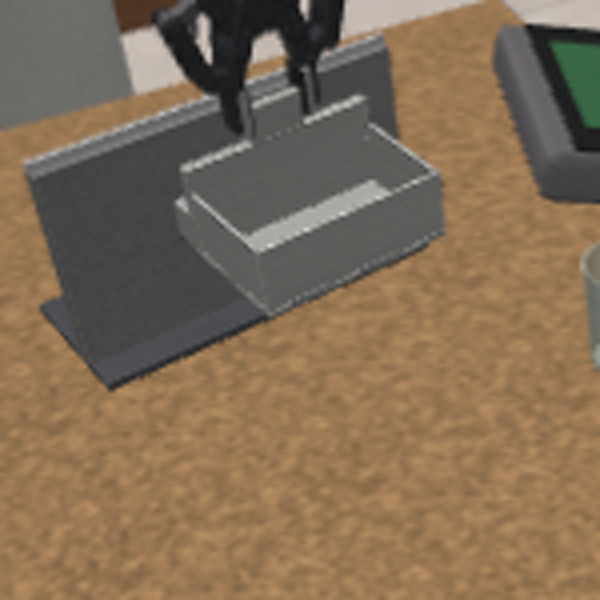

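View pics/t2.png

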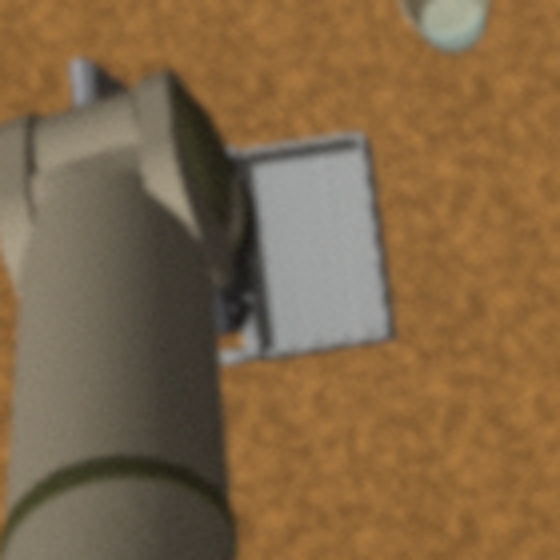

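The tray hangs level in the grip. Its front rim corners are at (360,134) and (394,337) in the zoomed top view, and (262,250) and (440,178) in the zoomed side view.

Run:
```python
from h import *
np.set_printoptions(precision=4,suppress=True)
A=np.array([[394,337],[360,134.]])/4+[105-.375,150-.375];B=np.array([[262,250],[440,178.]])/4+[110-.375,80-.375]
for z in(.193,):
  a=onz("top",A,z);b=onz("side",B,z);print(a,b)
for i in(0,1):print(two(B[i],A[i]))
for p in(a,b):
  d=p[1]-p[0];y=np.degrees(np.arctan2(d[1],d[0]));m=p.mean(0);u=np.array([-np.sin(np.radians(y)),np.cos(np.radians(y)),0])
  print(np.linalg.norm(d),y,"origin",m+.046*u)
togo([.5294,.338,.216],[.990,.141,0])
```

```text
[[0.4798 0.1689 0.193 ]
 [0.6237 0.1985 0.193 ]] [[0.4824 0.1734 0.193 ]
 [0.6197 0.1896 0.193 ]]
(array([0.4803, 0.1683, 0.1969]), np.float64(0.0013798710492710917))
(array([0.6245, 0.1997, 0.1857]), np.float64(0.0008536270834281506))
0.14691874065150193 11.636970980414493 origin [0.5425 0.2288 0.193 ]
0.1382647206891106 6.697822314813867 origin [0.5457 0.2272 0.193 ]
grasp [0.5368 0.2757 0.2352] shift tool [0.0627 0.003  0.0191] turn 0.024637454417741678 q7 -0.172 t 5.5 F [-0.04  0.15 -2.73]
```

Measured tray origin (0.543, 0.2285) matches the grasp point minus 47 mm, so the grip is centred. Moving in above the cleat, then lowering.

```bash
echo '[0.01, 0.003, 0.013, 0.024, 0.02, 0.003, 0.013, 0.024, 0.03, 0.003, 0.013, 0.024, 0.04, 0.003, 0.013, 0.024, 0.05, 0.003, 0.013, 0.024]' | python3 nudge.py
echo '[0.004, 0, 0, 0, 0.008, 0, 0, 0, 0.008, 0, 0, 0, 0.008, 0, 0, 0, 0.008, 0, 0, 0]' | python3 nudge.py
python3 -c "
from h import *
togo([.5294,.338,.186],[.990,.141,0])"
```

```text
time: 5.92
eef_pos: [0.5306, 0.3285, 0.3766]
eef_rot: [0.654, 0.756, -0.0, -0.0]
wrist_force: [-1.3, -0.3, -1.8]
gripper_width: 0.489
grasp_force: 101.6
time: 6.33
eef_pos: [0.53, 0.3343, 0.3768]
eef_rot: [0.655, 0.756, -0.0, 0.0]
wrist_force: [-0.7, -0.2, -1.6]
gripper_width: 0.482
grasp_force: 101.6
grasp [0.53   0.3342 0.2221] shift tool [ 0.0039 -0.0001  0.0361] turn 0.001922076309297971 q7 -0.267 t 6.3333 F [-0.65 -0.16 -1.62]
```

```bash
echo '[0, 0, 0.005, 0, 0, 0, 0.010, 0, 0, 0, 0.015, 0, 0, 0, 0.015, 0, 0, 0, 0.015, 0]' | python3 nudge.py | grep -E 'pos|force'
echo '[0, 0, 0.004, 0, 0, 0, 0.008, 0, 0, 0, 0.008, 0]' | python3 nudge.py | grep -E 'pos|wrist'
echo '[0, 0, 0.003, 0, 0, 0, 0.006, 0, 0, 0, 0.006, 0]' | python3 nudge.py| grep -E 'pos|wrist'
```

```text
eef_pos: [0.5298, 0.3346, 0.3611]
wrist_force: [-0.4, -0.7, -1.9]
grasp_force: 101.6
eef_pos: [0.5296, 0.3348, 0.3529]
wrist_force: [-0.0, -0.6, -2.5]
eef_pos: [0.5298, 0.3357, 0.3476]
wrist_force: [-0.4, 3.5, -1.6]
```

Hook contact is pulling the tray toward the panel, as expected, with 7 mm left to go.

```bash
echo '[0.001, 0, 0.002, 0, 0.002, 0, 0.004, 0, 0.002, 0, 0.004, 0, 0.002, 0, 0.004, 0]' | python3 nudge.py | grep -E 'pos|wrist'
echo '[0.0005, 0, 0.001, 0, 0.001, 0, 0.002, 0, 0.001, 0, 0.002, 0]' | python3 nudge.py| grep -E 'pos|wrist'
echo '[0.0005, 0, 0.001, 0, 0.001, 0, 0.002, 0, 0.001, 0, 0.002, 0]' | python3 nudge.py| grep -E 'pos|wrist'
```

```text
eef_pos: [0.5295, 0.3377, 0.3438]
wrist_force: [0.1, 5.7, -0.4]
eef_pos: [0.5295, 0.3384, 0.3424]
wrist_force: [-1.4, 4.9, 7.4]
eef_pos: [0.5295, 0.3392, 0.3416]
wrist_force: [-3.9, 3.7, 18.5]
```

Seated at the expected height (0.3416 against 0.3407), and the upward force is rising. Releasing.

```bash
echo '[0, 0, -0.0015, 0, 0, 0, -0.0015, 0, 0, 0, -0.0015, 0]' | python3 nudge.py| grep -E 'pos|wrist'
echo '[0, 0, 0, 0, 0, 0, 0, 0, 0, 0, 0, 0, 0, 0, 0, 0, 0, 0, 0, 0]' | python3 nudge.py 1| grep -E 'pos|wrist|width'
echo '[0, 0, -0.04, 0, 0, 0, -0.08, 0, 0, 0, -0.12, 0, 0, 0, -0.14, 0, 0, 0, -0.14, 0]' | python3 nudge.py| grep -E 'pos|wrist|width'
echo '[-0.2, 0, 0, 0, -0.2, 0, 0, 0, -0.2, 0, 0, 0, -0.2, 0, 0, 0, -0.2, 0, 0, 0]' | python3 nudge.py| grep -E 'pos|wrist|width'
echo '[-0.15, 0, 0, 0, -0.15, 0, 0, 0, -0.15, 0, 0, 0, -0.15, 0, 0, 0, -0.15, 0, 0, 0]' | python3 nudge.py| grep -E 'pos|wrist|width'
python3 - <<'E'
from h import *
s=ctrl.capture("side");t=ctrl.capture("top")
cv2.imwrite("pics/s3r.png",s[:,:,::-1]);cv2.imwrite("pics/t3r.png",t[:,:,::-1])
a=cv2.resize(s[80:230,110:260,::-1],(560,560),interpolation=2)
b=cv2.resize(t[150:290,105:165,::-1],(240,560),interpolation=2)
cv2.imwrite("pics/st3.png",np.hstack([a,b]))
E
```

```text
eef_pos: [0.5295, 0.3391, 0.3419]
wrist_force: [-1.2, 4.6, 9.4]
eef_pos: [0.5293, 0.3383, 0.3408]
wrist_force: [0.5, 0.2, -0.1]
gripper_width: 1.006
eef_pos: [0.5302, 0.3385, 0.4864]
wrist_force: [1.2, -0.5, 0.7]
gripper_width: 1.002
eef_pos: [0.5577, 0.1374, 0.4807]
wrist_force: [1.6, 0.9, 0.6]
gripper_width: 1.001
eef_pos: [0.5792, -0.0143, 0.481]
wrist_force: [0.2, -0.3, 0.4]
gripper_width: 0.998
```

View pics/st3.png

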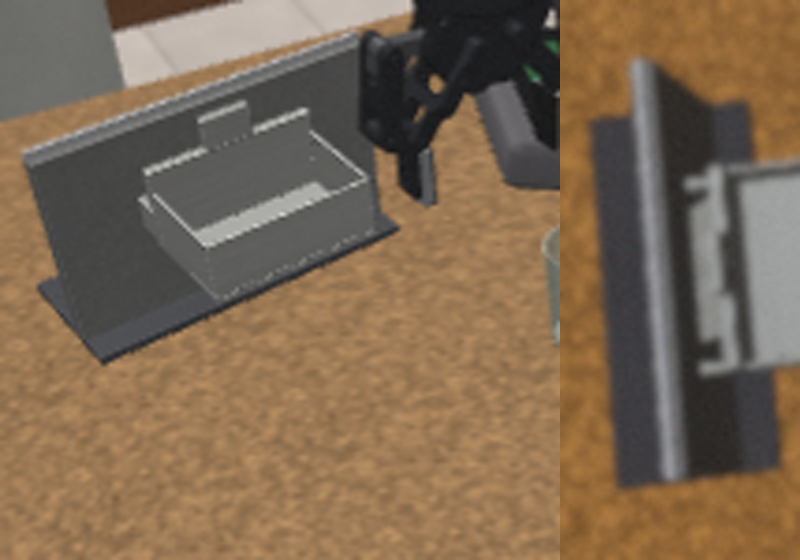

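The tray hangs on the cleat and looks level and centred. Next I'll measure its position and zoom on the rack in one picture.

Run:
```python
import cv2,numpy as np
s=cv2.imread("pics/s3r.png");t=cv2.imread("pics/t3r.png")
r=lambda im,x0,y0,w,h,f:cv2.resize(im[y0:y0+h,x0:x0+w],(w*f,h*f),interpolation=2)
a=r(s,235,240,100,110,4);b=r(t,305,185,90,70,4);c=r(t,130,185,60,60,4)
o=np.zeros((540,800,3),np.uint8);o[:440,:400]=a;o[:280,420:780]=b;o[290:530,420:660]=c
cv2.imwrite("pics/m3.png",o)
```

```text
(no output)
```

View pics/m3.png

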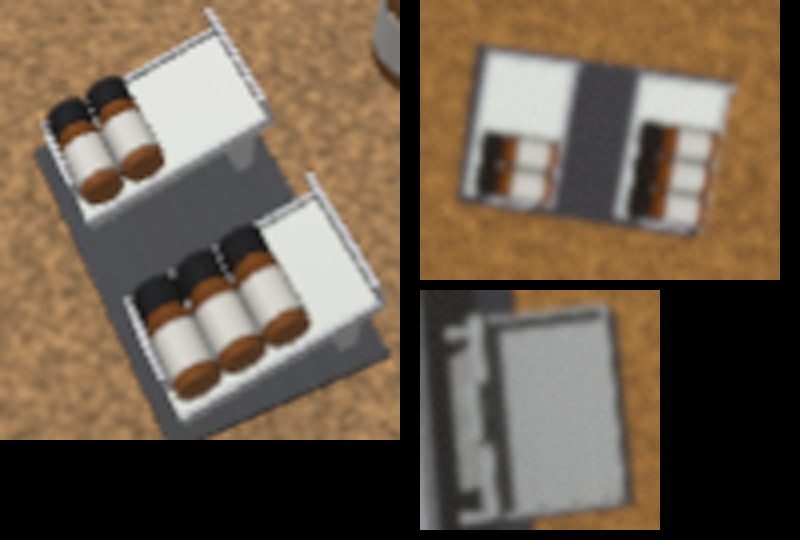

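The rack front faces the robot. In the zoomed top view the left lane's front vial centre is about (516,187) and the right lane's (667,207). In the zoomed side view they are about (86,150) and (176,338). Hung tray front rim corners are (610,308) and (632,505).

Run:
```python
from h import *
np.set_printoptions(precision=4,suppress=True)
g=lambda n:cv2.imread("pics/"+n)
c=onz("top",np.array([[212,215],[190,18.]])/4+[130-.375,185-.375],.144);d=c[1]-c[0];y=np.arctan2(d[1],d[0]);print("tray",np.linalg.norm(d),np.degrees(y),c.mean(0)+.046*np.array([-np.sin(y),np.cos(y),0]))
tt=lambda x,y:np.array([(x-420)/4+305-.375,y/4+185-.375]);ss=lambda x,y:np.array([x/4+235-.375,y/4+240-.375])
print("two",two(ss(86,150),tt(516,187)),two(ss(176,338),tt(667,207)))
for z in(.044,):print(onz("top",[tt(516,187),tt(667,207)],z),onz("side",[ss(86,150),ss(176,338)],z))
# outline of rack in top pic: back & front edges
o=onz("top",[tt(460,197),tt(697,235),tt(735,82),tt(478,45)],[.02,.02,.065,.065]);print(o)
for i,j in((1,0),(2,3)):e=o[j]-o[i];print(np.linalg.norm(e),np.degrees(np.arctan2(e[1],e[0])))
# vials' axes from brown blobs+caps masks: whole-vial end points, right lane front
e=onz("top",[tt(634,203),tt(706,215),tt(481,182),tt(553,192)],.044);print(e,np.linalg.norm(e[0]-e[1]),np.linalg.norm(e[2]-e[3]))
for k in(0,2):f=e[k]-e[k+1];print(np.degrees(np.arctan2(f[1],f[0])))
# bright lane floor masks, side image: rear lips
b=onz("side",[ss(213,30),ss(268,112),ss(318,190),ss(382,300)],.065);print(b);
for i in(0,2):f=b[i]-b[i+1];print(np.degrees(np.arctan2(f[1],f[0])))
```

```text
tray 0.1461447019236236 8.934991031089226 [0.5336 0.2902 0.144 ]
two (array([ 0.5037, -0.2065,  0.0481]), np.float64(0.001762595210611314)) (array([ 0.4896, -0.3245,  0.0438]), np.float64(0.00054391411289017))
[[ 0.5031 -0.2068  0.044 ]
 [ 0.4899 -0.3246  0.044 ]] [[ 0.5059 -0.2044  0.044 ]
 [ 0.4893 -0.3245  0.044 ]]
[[ 0.496  -0.166   0.02  ]
 [ 0.4696 -0.3535  0.02  ]
 [ 0.5866 -0.3745  0.065 ]
 [ 0.6119 -0.1747  0.065 ]]
0.18930876345732772 82.00008409537216
0.2013502703586978 82.77201135552777
[[ 0.4925 -0.2989  0.044 ]
 [ 0.4842 -0.3548  0.044 ]
 [ 0.5065 -0.1795  0.044 ]
 [ 0.4998 -0.2357  0.044 ]] 0.056504009266329806 0.05668724579147295
81.63487393834717
83.17847574924915
[[ 0.6057 -0.1835  0.065 ]
 [ 0.6002 -0.2473  0.065 ]
 [ 0.5944 -0.3018  0.065 ]
 [ 0.5842 -0.3692  0.065 ]]
85.09164992751892
81.38955957954384
```

Hung tray origin measures (0.534, 0.290), within 3 mm of the seat. Front vials: left about (0.504, -0.206), right about (0.4895, -0.3245). They are 119 mm apart where 120 is expected, with z about 44 mm and axis direction about 82.3°. Going to the right lane.

Run:
```python
from h import *
togo([.487,-.324,.16],[.134,.991,0])
a=onz("top",[[336,157],[258,140],[216,150]],[.13,.09,.095]);print(a.round(3))
```

```text
grasp [ 0.5791 -0.0088  0.3258] shift tool [-0.2991 -0.1354  0.166 ] turn -1.2950695766919917 q7 0.269 t 10.1 F [-0.19  0.61  1.11]
[[ 0.722 -0.217  0.13 ]
 [ 0.782  0.02   0.09 ]
 [ 0.746  0.15   0.095]]
```

```bash
echo '[-0.15, -0.068, 0.06, 0, -0.15, -0.068, 0.06, 0, -0.15, -0.068, 0.06, 0, -0.15, -0.068, 0.06, 0, -0.15, -0.068, 0.06, 0]' | python3 nudge.py >/dev/null
echo '[-0.149, -0.068, 0.06, -0.6, -0.149, -0.068, 0.06, -0.6, -0.149, -0.068, 0.06, -0.6, -0.149, -0.068, 0.06, -0.6, -0.149, -0.068, 0.06, -0.6]' | python3 nudge.py >/dev/null
echo '[0, 0, 0.04, -0.6, 0, 0, 0.04, -0.6, 0, 0, 0.04, -0.6, 0, 0, 0.04, -0.6, 0, 0, 0.04, -0.6]' | python3 nudge.py >/dev/null
echo '[0, 0, 0, -0.095, 0, 0, 0, -0.095, 0, 0, 0, 0]' | python3 nudge.py >/dev/null
echo '[0, 0, 0, -0.095, 0, 0, 0, -0.095, 0, 0, 0, -0.095]' | python3 nudge.py
python3 -c "
from h import *
togo([.487,-.324,.06],[.134,.991,0])"
```

```text
time: 11.85
eef_pos: [0.4883, -0.3221, 0.321]
eef_rot: [0.067, 0.998, 0.0, -0.0]
wrist_force: [-0.5, -0.2, -0.4]
gripper_width: 1.0
grasp_force: 0.0
grasp [ 0.4883 -0.322   0.1663] shift tool [ 0.001  -0.0022  0.1063] turn 0.00044256579977797195 q7 1.932 t 11.85 F [-0.45 -0.2  -0.41]
```

```bash
echo '[0.001, -0.002, 0.04, 0, 0.001, -0.002, 0.07, 0, 0.001, -0.002, 0.085, 0, 0.001, -0.002, 0.095, 0, 0.001, -0.002, 0.1, 0]' | python3 nudge.py |grep -E 'pos|wrist'
echo '[0, 0, 0.004, 0, 0, 0, 0.006, 0, 0, 0, 0.006, 0, 0, 0, 0.006, 0]' | python3 nudge.py |grep -E 'pos|wrist'
echo '[0, 0, 0, 0, 0, 0, 0, 0, 0, 0, 0, 0, 0, 0, 0, 0, 0, 0, 0, 0]' | python3 nudge.py 0 40
python3 -c "
from h import *
togo([.487,-.324,.06],[.134,.991,0])"
```

```text
eef_pos: [0.4866, -0.3244, 0.2198]
wrist_force: [-0.2, 0.5, 0.0]
eef_pos: [0.4868, -0.325, 0.216]
wrist_force: [-1.0, -0.3, -0.7]
time: 13.02
eef_pos: [0.4866, -0.325, 0.216]
eef_rot: [0.066, 0.998, -0.0, 0.0]
wrist_force: [-1.2, 0.5, 6.7]
gripper_width: 0.667
grasp_force: 30.4
grasp [ 0.4868 -0.3251  0.0613] shift tool [-0.0001  0.0011  0.0013] turn 0.002468065926363394 q7 1.935 t 13.0167 F [-1.18  0.46  6.68]
```

Gripped: opening 0.667, about 57 mm, matching the 58 mm vial. Lifting, then computing the way to the tray.

```bash
echo '[0, 0, -0.02, 0, 0, 0, -0.05, 0, 0, 0, -0.09, 0, 0, 0, -0.13, 0, 0, 0, -0.17, 0]' | python3 nudge.py - 60
echo '[0, 0, -0.03, 0.2, 0, 0, -0.05, 0.4, 0, 0, -0.07, 0.6]' | python3 nudge.py |grep -E 'width|grasp'
python3 - <<'E'
from h import *
S=np.array([.534,.2905]);x=np.array([-.150,.989])
print("place x=0 at",S)
togo([S[0],S[1],.25],[.989,.150,0])
t=ctrl.capture("top");s=ctrl.capture("side");cv2.imwrite("pics/t4r.png",t[:,:,::-1]);cv2.imwrite("pics/s4r.png",s[:,:,::-1])
r=cv2.imread("pics/t3r.png")[:,:,::-1]
print("tray diff",np.abs(t[185:245,130:190].astype(int)-r[185:245,130:190]).mean())
cv2.imwrite("pics/m4.png",cv2.resize(s[200:350,200:350,::-1],(600,600),interpolation=2))
E
```

```text
time: 13.43
eef_pos: [0.4861, -0.3247, 0.3871]
eef_rot: [0.066, 0.998, 0.0, -0.0]
wrist_force: [1.8, -0.8, -0.7]
gripper_width: 0.652
grasp_force: 66.9
gripper_width: 0.655
grasp_force: 66.9
place x=0 at [0.534  0.2905]
grasp [ 0.4864 -0.325   0.3029] shift tool [0.2609 0.5595 0.0526] turn 0.9070040421953349 q7 1.614 t 13.6833 F [ 0.73  0.61 -0.54]
tray diff 1.7642592592592592
```

View pics/m4.png

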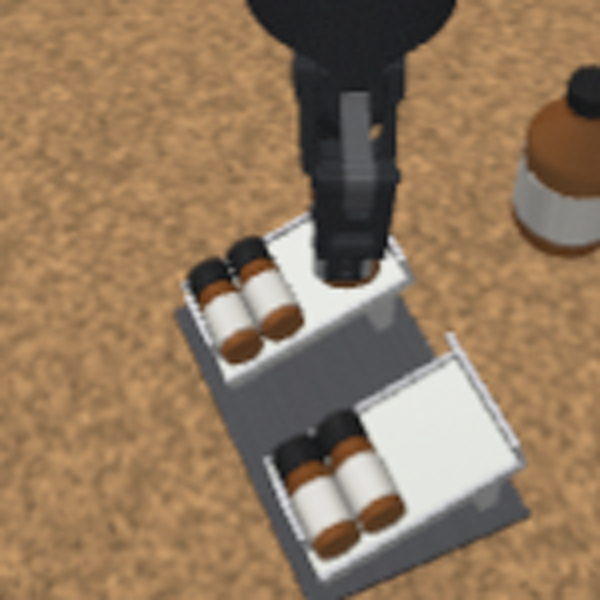

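The vial is held, and the remaining two rolled down to the right-lane stop (about (322,497)). The tray is unmoved. Carrying over.

```bash
echo '[0.065, 0.14, 0, 0, 0.065, 0.14, 0, 0, 0.065, 0.14, 0, 0, 0.065, 0.14, 0, 0, 0.065, 0.14, 0, 0]' | python3 nudge.py >/dev/null
echo '[0.065, 0.14, 0, 0, 0.065, 0.14, 0, 0, 0.065, 0.14, 0, 0, 0.065, 0.14, 0, 0, 0.065, 0.14, 0, 0]' | python3 nudge.py >/dev/null
echo '[0.065, 0.14, 0, 0, 0.065, 0.14, 0, 0, 0.065, 0.14, 0, 0, 0.065, 0.14, 0, 0, 0.065, 0.14, 0, 0]' | python3 nudge.py >/dev/null
echo '[0.065, 0.138, 0, 0.6, 0.065, 0.138, 0, 0.6, 0.065, 0.138, 0, 0.6, 0.065, 0.138, 0, 0.6, 0.065, 0.138, 0, 0.6]' | python3 nudge.py >/dev/null
echo '[0, 0, 0, 0.307, 0, 0, 0, 0.307, 0, 0, 0, 0.307, 0, 0, 0, 0.307, 0, 0, 0, 0.307]' | python3 nudge.py
python3 -c "
from h import *
togo([.534,.2905,.124],[.989,.150,0])"
```

```text
time: 15.87
eef_pos: [0.5302, 0.2887, 0.4546]
eef_rot: [0.648, 0.761, -0.0, 0.0]
wrist_force: [0.0, 0.8, -0.9]
gripper_width: 0.659
grasp_force: 66.9
grasp [0.5301 0.2885 0.2999] shift tool [0.0014 0.0043 0.1759] turn 0.00962143000896587 q7 -0.335 t 15.8667 F [ 0.03  0.82 -0.92]
```

```bash
echo '[-0.002, 0.004, 0.04, 0.01, -0.002, 0.004, 0.08, 0.01, -0.002, 0.004, 0.11, 0.01, -0.002, 0.004, 0.12, 0.01, -0.002, 0.004, 0.13, 0.01]' | python3 nudge.py |grep -E 'pos|wrist|width'
echo '[0, 0, 0.01, 0, 0, 0, 0.02, 0, 0, 0, 0.03, 0, 0, 0, 0.035, 0, 0, 0, 0.038, 0]' | python3 nudge.py |grep -E 'pos|wrist|width'
echo '[0, 0, 0.003, 0, 0, 0, 0.005, 0, 0, 0, 0.005, 0]' | python3 nudge.py |grep -E 'pos|wrist|width'
python3 -c "
from h import *
togo([.534,.2905,.124],[.989,.150,0])"
```

```text
eef_pos: [0.5344, 0.2873, 0.324]
wrist_force: [0.1, 0.2, 0.9]
gripper_width: 0.658
eef_pos: [0.5343, 0.2879, 0.2868]
wrist_force: [0.5, 0.1, 0.6]
gripper_width: 0.656
eef_pos: [0.5344, 0.2879, 0.2822]
wrist_force: [-0.6, -0.3, 0.8]
gripper_width: 0.657
grasp [0.5344 0.2879 0.1275] shift tool [0.0026 0.     0.0035] turn -0.0033807253812594418 q7 -0.293 t 16.95 F [-0.55 -0.27  0.76]
```

```bash
echo '[0, 0, 0.0025, 0, 0, 0, 0.0025, 0, 0, 0, 0.0025, 0]' | python3 nudge.py |grep -E 'pos|wrist|width'
echo '[0, 0, 0, 0, 0, 0, 0, 0, 0, 0, 0, 0, 0, 0, 0, 0]' | python3 nudge.py 0.85 |grep -E 'pos|wrist|width'
echo '[0, 0, -0.02, 0, 0, 0, -0.05, 0, 0, 0, -0.09, 0, 0, 0, -0.13, 0, 0, 0, -0.17, 0]' | python3 nudge.py |grep -E 'pos|wrist'
echo '[-0.2, -0.01, -0.01, 0, -0.2, -0.01, -0.01, 0, -0.2, -0.01, -0.01, 0, -0.2, -0.01, -0.01, 0, -0.2, -0.01, -0.01, 0]' | python3 nudge.py 1 |grep -E 'pos|wrist'
python3 - <<'E'
from h import *
t=ctrl.capture("top");s=ctrl.capture("side");cv2.imwrite("pics/t5r.png",t[:,:,::-1])
r=cv2.imread("pics/t3r.png")[:,:,::-1]
print("tray edge diff",np.abs(t[185:245,130:150].astype(int)-r[185:245,130:150]).mean())
a=cv2.resize(t[185:245,130:190,::-1],(480,480),interpolation=2);b=cv2.resize(s[90:180,130:220,::-1],(320,320),interpolation=2);o=np.zeros((480,800,3),np.uint8);o[:,:480]=a;o[:320,480:]=b
cv2.imwrite("pics/m5.png",o)
togo([.487,-.324,.22],[.134,.991,0])
E
```

```text
eef_pos: [0.5343, 0.2878, 0.2798]
wrist_force: [0.5, -0.3, 0.2]
gripper_width: 0.655
eef_pos: [0.5343, 0.2878, 0.2798]
wrist_force: [0.5, -0.1, -0.3]
gripper_width: 0.849
eef_pos: [0.5341, 0.2876, 0.4515]
wrist_force: [0.7, 1.3, -0.4]
eef_pos: [0.5534, 0.0853, 0.4602]
wrist_force: [0.4, 0.3, -0.2]
tray edge diff 1.7719444444444445
grasp [0.5541 0.0816 0.3059] shift tool [-0.3923 -0.1224  0.0867] turn -1.2981929842235032 q7 -0.0 t 18.4667 F [-0.55 -0.1   0.  ]
```

View pics/m5.png

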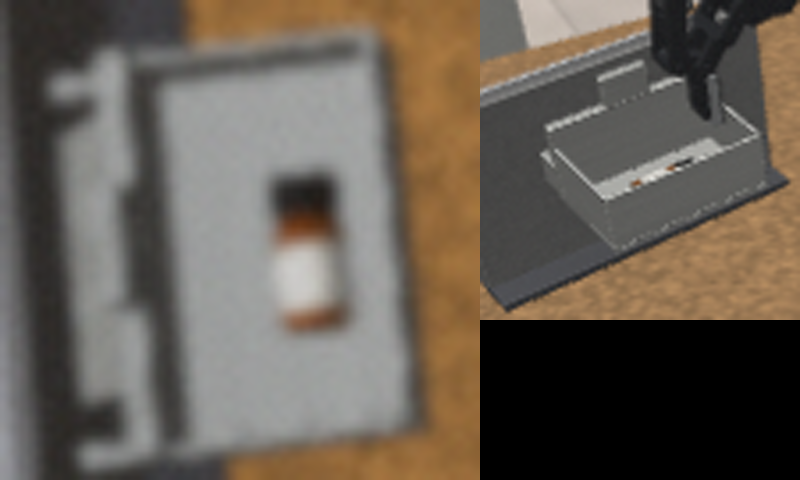

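The vial lies in the tray, at tile (308,253). I'll measure where it ended up.

```bash
python3 - <<'E'
from h import *
f=lambda *p:np.array(p,float).reshape(-1,2)/8+[130-.44,185-.44]
v=onz("top",f(308,253),.107)[0];c=onz("top",f(422,428,378,30),.144)
# floor-level inner corners (visible rear floor edge) for check
S=np.array([.534,.2905]);y=np.radians(8.6);x=np.array([-np.sin(y),np.cos(y)]);yy=np.array([x[1],-x[0]])
yy=np.array([np.cos(y),np.sin(y)])
m=c.mean(0)[:2]+.046*x
for o in(S,m):print(o,"vial in tray x,y",(v[:2]-o)@x,(v[:2]-o)@yy)
print(v)
E
echo '[-0.19, -0.06, 0, 0, -0.19, -0.06, 0, 0, -0.19, -0.06, 0, 0, -0.19, -0.06, 0, 0, -0.19, -0.06, 0, 0]' | python3 nudge.py >/dev/null
echo '[-0.19, -0.06, 0, -0.6, -0.19, -0.06, 0, -0.6, -0.19, -0.06, 0, -0.6, -0.19, -0.06, 0, -0.6, -0.19, -0.06, 0, -0.6]' | python3 nudge.py >/dev/null
echo '[0, 0, 0.08, -0.6, 0, 0, 0.08, -0.6, 0, 0, 0.08, -0.6, 0, 0, 0.08, -0.6, 0, 0, 0.08, -0.6]' | python3 nudge.py >/dev/null
echo '[0, 0, 0.03, -0.098, 0, 0, 0.03, -0.098, 0, 0, 0.03, -0.098, 0, 0, 0.03, -0.098, 0, 0, 0.03, -0.098]' | python3 nudge.py |grep pos
python3 -c "
from h import *
togo([.4875,-.324,.06],[.134,.991,0])"
```

```text
[0.534  0.2905] vial in tray x,y -0.004876643887087057 0.001109541216737577
[0.53554062 0.29121754] vial in tray x,y -0.005355740425266586 -0.000521053530468838
[0.5358263 0.2858441 0.107    ]
eef_pos: [0.4913, -0.3041, 0.3507]
grasp [ 0.4914 -0.3042  0.196 ] shift tool [ 0.0014 -0.0201  0.136 ] turn 0.0027697745974162302 q7 1.873 t 20.1333 F [-0.07  0.97  0.03]
```

```bash
echo '[0.001, -0.02, 0.03, 0, 0.001, -0.02, 0.07, 0, 0.001, -0.02, 0.1, 0, 0.001, -0.02, 0.115, 0, 0.001, -0.02, 0.125, 0]' | python3 nudge.py |grep -E 'pos|wrist'
echo '[0, 0, 0.004, 0, 0, 0, 0.008, 0, 0, 0, 0.0105, 0, 0, 0, 0.0105, 0]' | python3 nudge.py |grep -E 'pos|wrist'
echo '[0, 0, 0, 0, 0, 0, 0, 0, 0, 0, 0, 0, 0, 0, 0, 0, 0, 0, 0, 0]' | python3 nudge.py 0 40 |grep -E 'pos|wrist|width|grasp'
echo '[0, 0, -0.02, 0, 0, 0, -0.05, 0, 0, 0, -0.09, 0, 0, 0, -0.13, 0, 0, 0, -0.17, 0]' | python3 nudge.py - 60 |grep -E 'pos|wrist|width|grasp'
echo '[0, 0, -0.03, 0.2, 0, 0, -0.05, 0.4, 0, 0, -0.07, 0.6]' | python3 nudge.py |grep -E 'width|grasp'
python3 -c "
from h import *
t=ctrl.capture('top')
r=cv2.imread('pics/t5r.png')[:,:,::-1]
print('tray diff',np.abs(t[185:245,130:190].astype(int)-r[185:245,130:190]).mean())
togo([.534,.2905,.25],[.989,.150,0])"
```

```text
eef_pos: [0.4873, -0.3237, 0.2234]
wrist_force: [0.4, -0.4, 0.2]
eef_pos: [0.4876, -0.324, 0.2149]
wrist_force: [-0.7, 0.1, -0.1]
eef_pos: [0.4874, -0.324, 0.2153]
wrist_force: [-0.3, 0.9, 6.5]
gripper_width: 0.665
grasp_force: 41.3
eef_pos: [0.4868, -0.3237, 0.3864]
wrist_force: [0.7, -1.2, -1.1]
gripper_width: 0.655
grasp_force: 65.7
gripper_width: 0.657
grasp_force: 65.8
tray diff 1.7275925925925926
grasp [ 0.4884 -0.3247  0.3054] shift tool [0.2667 0.5564 0.054 ] turn 0.8998320990911561 q7 1.582 t 22.0167 F [ 2.12 -1.59  1.23]
```

```bash
echo '[0.065, 0.135, 0, 0, 0.065, 0.135, 0, 0, 0.065, 0.135, 0, 0, 0.065, 0.135, 0, 0, 0.065, 0.135, 0, 0]' | python3 nudge.py >/dev/null
echo '[0.065, 0.135, 0, 0, 0.065, 0.135, 0, 0, 0.065, 0.135, 0, 0, 0.065, 0.135, 0, 0, 0.065, 0.135, 0, 0]' | python3 nudge.py >/dev/null
echo '[0.065, 0.135, 0, 0, 0.065, 0.135, 0, 0, 0.065, 0.135, 0, 0, 0.065, 0.135, 0, 0, 0.065, 0.135, 0, 0]' | python3 nudge.py >/dev/null
echo '[0.065, 0.135, 0, 0.6, 0.065, 0.135, 0, 0.6, 0.065, 0.135, 0, 0.6, 0.065, 0.135, 0, 0.6, 0.065, 0.135, 0, 0.6]' | python3 nudge.py >/dev/null
echo '[0, 0, 0.05, 0.3, 0, 0, 0.05, 0.3, 0, 0, 0.05, 0.3, 0, 0, 0.05, 0.3, 0, 0, 0.05, 0.3]' | python3 nudge.py | grep -E 'width|grasp'
python3 -c "
from h import *
togo([.5385,.2640,.124],[.989,.150,0])"
```

```text
gripper_width: 0.659
grasp_force: 65.8
grasp [0.5213 0.2736 0.2496] shift tool [-0.0122  0.0153  0.1256] turn 0.017122472142861556 q7 -0.333 t 24.1 F [-0.19  0.04 -0.84]
```

Lowering in front of vial 1, at tray x about -27. It should be nudged to the rear.

```bash
echo '[-0.012, 0.015, 0, 0.017, -0.012, 0.015, 0.02, 0.017, -0.012, 0.015, 0.05, 0.017, -0.012, 0.015, 0.065, 0.017, -0.012, 0.015, 0.075, 0.017]' | python3 nudge.py |grep -E 'pos|wrist|width'
python3 -c "
from h import *
togo([.5385,.2640,.124],[.989,.150,0])"
echo '[0, 0, 0.006, 0, 0, 0, 0.012, 0, 0, 0, 0.018, 0, 0, 0, 0.024, 0, 0, 0, 0.03, 0]' | python3 nudge.py |grep -E 'pos|wrist|width'
echo '[0, 0, 0.004, 0, 0, 0, 0.008, 0, 0, 0, 0.012, 0, 0, 0, 0.014, 0, 0, 0, 0.014, 0]' | python3 nudge.py |grep -E 'pos|wrist|width'
python3 -c "
from h import *
togo([.5385,.2640,.124],[.989,.150,0])"
```

```text
eef_pos: [0.5377, 0.2643, 0.3281]
wrist_force: [-0.3, -2.0, -0.4]
gripper_width: 0.656
grasp [0.5376 0.2642 0.1734] shift tool [-0.0003  0.0009  0.0494] turn 0.00011481585852068932 q7 -0.302 t 24.5167 F [-0.31 -1.97 -0.41]
eef_pos: [0.5381, 0.2675, 0.3007]
wrist_force: [-0.9, 6.9, 2.3]
gripper_width: 0.657
eef_pos: [0.5379, 0.2671, 0.2932]
wrist_force: [-19.1, -1.4, 71.7]
gripper_width: 0.658
grasp [0.5387 0.2682 0.1385] shift tool [-0.0042 -0.0009  0.0145] turn 0.00026053678081705556 q7 -0.295 t 25.35 F [-19.12  -1.36  71.73]
```

The vial is jamming on something, with 71 N upward. Backing up now and looking.

```bash
echo '[0, 0, -0.02, 0, 0, 0, -0.04, 0, 0, 0, -0.06, 0, 0, 0, -0.08, 0, 0, 0, -0.12, 0]' | python3 nudge.py |grep -E 'pos|wrist|width'
echo '[-0.16, 0, -0.04, 0, -0.16, 0, -0.04, 0, -0.16, 0, -0.04, 0, -0.16, 0, -0.04, 0, -0.16, 0, -0.04, 0]' | python3 nudge.py|grep -E 'pos|wrist|width'
python3 - <<'E'
from h import *
t=ctrl.capture("top");s=ctrl.capture("side");cv2.imwrite("pics/t6r.png",t[:,:,::-1]);cv2.imwrite("pics/s6r.png",s[:,:,::-1])
a=cv2.resize(t[185:245,130:190,::-1],(480,480),interpolation=2);b=cv2.resize(s[90:170,130:210,::-1],(320,320),interpolation=2);o=np.zeros((480,800,3),np.uint8);o[:,:480]=a;o[:320,480:]=b
cv2.imwrite("pics/m6.png",o)
E
```

```text
eef_pos: [0.5369, 0.265, 0.4047]
wrist_force: [0.5, -0.4, -0.4]
gripper_width: 0.66
eef_pos: [0.5626, 0.0981, 0.4488]
wrist_force: [0.1, -0.7, 0.8]
gripper_width: 0.654
```

View pics/m6.png

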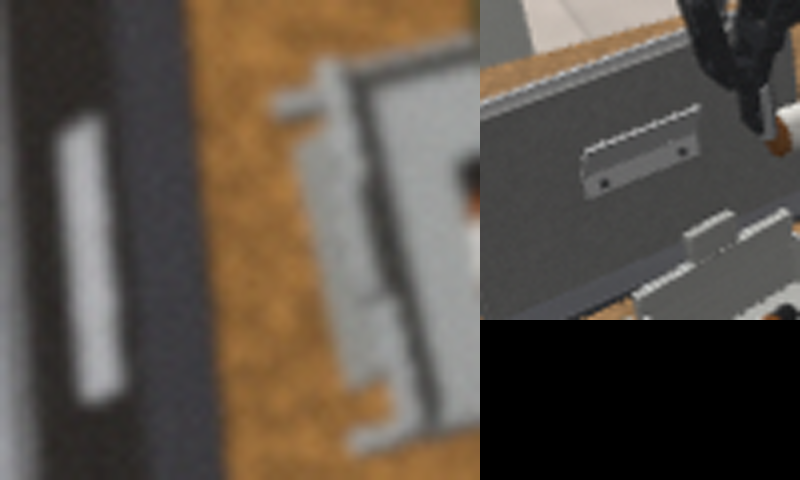

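The tray has come off the cleat and now sits on the bench in front of the panel. The vial sat about 2 mm forward in the grip, caught the front wall and wedged, so retreating lifted the tray off. The first hang was already completed. I still hold vial 2. Now I'll look at the tray on the bench.

Run:
```python
import cv2,numpy as np
t=cv2.imread("pics/t6r.png");s=cv2.imread("pics/s6r.png")
a=cv2.resize(t[180:260,145:245],(600,480),interpolation=2);b=cv2.resize(s[130:250,150:200+70],(0,0),fx=2,fy=2,interpolation=2)
o=np.zeros((480,760+40,3),np.uint8);o[:,:500]=a[:,:500]
b=cv2.resize(s[130:230,150:250],(300,300),interpolation=2);o[:300,500:]=b
cv2.imwrite("pics/m7.png",o)
```

```text
(no output)
```

View pics/m7.png

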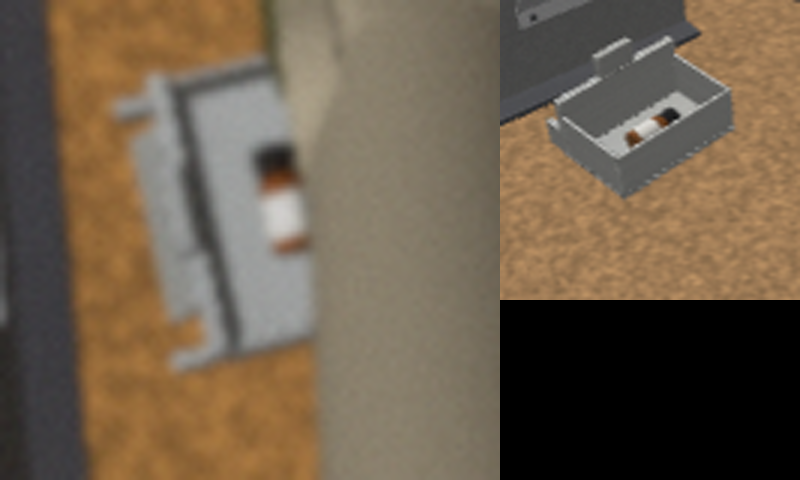

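The tray is upright on the bench with vial 1 still in it. Measuring: feet ends (112,110) and (175,362) in the left tile; front rim (622,160) and (733,92), tab top (595,55) and (633,41) in the right tile.

Run:
```python
from h import *
np.set_printoptions(precision=4,suppress=True)
T=lambda *p:np.array(p,float).reshape(-1,2)/6+[145-.42,180-.42]
S=lambda *p:(np.array(p,float).reshape(-1,2)-[500,0])/3+[150-.33,130-.33]
dirn=lambda a,b:np.arctan2((b-a)[1],(b-a)[0])
ft=onz("top",T(175,362,112,110),.03);fs=onz("side",S(622,160,733,92),.054);tb=onz("side",S(595,55,633,41),.099)
for p,off,n in((ft,-.078,"feet138"),(fs,.046,"front148"),(tb,-.047,"tab44")):
  y=dirn(p[0],p[1]);m=p.mean(0)[:2]
  print(n,p[:,:2].tolist(),np.linalg.norm(p[1]-p[0]),np.degrees(y))
  for yy in(y,np.radians(12)):print("   origin",m+off*np.array([-np.sin(yy),np.cos(yy)]))
rp=onz("top",T(152,78,232,355),.072);print("rear plate",rp,np.degrees(dirn(rp[1],rp[0])))
```

```text
feet138 [[0.46857115845722397, 0.2789130651057738], [0.6011699266038129, 0.3187358564484312]] 0.13844958658050832 16.71635258710823
   origin [0.5573 0.2241]
   origin [0.5511 0.2225]
front148 [[0.4984797450472245, 0.1558705739851901], [0.6363129037476409, 0.19334602956418556]] 0.14283693292768315 15.210457427360902
   origin [0.5553 0.219 ]
   origin [0.5578 0.2196]
tab44 [[0.5219187125567463, 0.26445138348275], [0.5636966268818768, 0.2667132345618619]] 0.041839097691776635 3.0989609159287226
   origin [0.5453 0.2187]
   origin [0.5526 0.2196]
rear plate [[0.6127 0.2904 0.072 ]
 [0.4708 0.2427 0.072 ]] 18.58061245795686
```

Tray yaw is about 16°, origin about (0.5565, 0.2215), tab about (0.5432, 0.266), and three measurements agree. I'll put vial 2 into the rear part, at tray x about +20, releasing just above the floor with the gripper body clear of the tab, and then re-hang.

Run:
```python
from h import *
v=onz("top",(np.array([[283,200]])/6+[145-.42,180-.42]),.017)[0];x=np.array([-.276,.961]);y=np.array([.961,.276]);o=np.array([.5565,.2215]);print("A in tray",(v[:2]-o)@x,(v[:2]-o)@y)
togo([.5504,.2426,.14],[.961,.276,0])
```

```text
A in tray 0.006185616671748157 0.0013079118024374504
grasp [0.5622 0.1049 0.2922] shift tool [0.1379 0.0079 0.1523] turn -0.13384364965301954 q7 -0.056 t 26.2833 F [-0.13  1.14 -0.1 ]
```

Vial 1 lies at tray x about +6, so the front slot (x about -24) is the free one. Using that.

```bash
echo '[0.03, 0, 0.02, -0.1, 0.06, 0, 0.04, -0.134, 0.08, 0, 0.06, -0.134, 0.092, 0, 0.08, -0.134, 0.092, 0, 0.1, -0.134]' | python3 nudge.py |grep -E 'pos|wrist|width'
echo '[0, 0, 0.03, 0, 0, 0, 0.05, 0, 0, 0, 0.05, 0, 0, 0, 0.05, 0]' | python3 nudge.py |grep -E 'pos|wrist|width'
python3 -c "
from h import *
togo([.5626,.2004,.045],[.961,.276,0])"
```

```text
eef_pos: [0.5465, 0.2032, 0.3444]
wrist_force: [0.8, -0.2, 0.8]
gripper_width: 0.655
eef_pos: [0.5473, 0.1992, 0.2947]
wrist_force: [-0.2, -0.7, 0.4]
gripper_width: 0.655
grasp [0.547  0.1991 0.14  ] shift tool [-0.0032  0.0156  0.095 ] turn 0.005560120826271442 q7 -0.077 t 27.0333 F [-0.2  -0.71  0.36]
```

```bash
echo '[-0.003, 0.0155, 0.02, 0.005, -0.003, 0.0155, 0.04, 0.005, -0.003, 0.0155, 0.055, 0.005, -0.003, 0.0155, 0.065, 0.005, -0.003, 0.0155, 0.07, 0.005]' | python3 nudge.py |grep -E 'pos|wrist|width'
echo '[0, 0, 0.008, 0, 0, 0, 0.016, 0, 0, 0, 0.024, 0, 0, 0, 0.024, 0]' | python3 nudge.py |grep -E 'pos|wrist|width'
python3 -c "
from h import *
togo([.5626,.2004,.045],[.961,.276,0])"
```

```text
eef_pos: [0.5635, 0.1999, 0.2253]
wrist_force: [0.4, -0.3, -0.1]
gripper_width: 0.66
eef_pos: [0.5682, 0.2006, 0.207]
wrist_force: [3.1, 0.8, 40.7]
gripper_width: 0.655
grasp [0.5706 0.2016 0.0523] shift tool [ 0.0011 -0.0082  0.0072] turn -0.0028225768608931556 q7 -0.062 t 27.7833 F [ 3.05  0.79 40.71]
```

The block came at the same relative height as before. In the earlier picture the fingers are about 36 mm wide above the pads, so the gripper must stay within |x| ≤ 18 mm in the cavity or release from above the rim. Backing out and re-measuring the tray by mask.

```bash
echo '[0, 0, -0.02, 0, 0, 0, -0.05, 0, 0, 0, -0.09, 0, 0, 0, -0.13, 0, 0, 0, -0.17, 0]' | python3 nudge.py |grep -E 'pos|wrist|width'
echo '[-0.2, 0, 0, 0, -0.2, 0, 0, 0, -0.2, 0, 0, 0, -0.2, 0, 0, 0, -0.2, 0, 0, 0]' | python3 nudge.py >/dev/null
echo '[-0.2, 0, 0, 0, -0.2, 0, 0, 0, -0.2, 0, 0, 0, -0.2, 0, 0, 0, -0.2, 0, 0, 0]' | python3 nudge.py |grep -E 'pos|width'
cat >> h.py <<'E'
def poly(n,box,save=None,eps=2):
    im=ctrl.capture(n); 
    if save: cv2.imwrite(save,im[:,:,::-1])
    x0,x1,y0,y1=box;c=cv2.resize(im[y0:y1,x0:x1],None,fx=4,fy=4,interpolation=cv2.INTER_CUBIC)
    hsv=cv2.cvtColor(c,cv2.COLOR_RGB2HSV);m=((hsv[...,1]<70)&(hsv[...,2]>70)).astype(np.uint8)
    m=cv2.morphologyEx(m,cv2.MORPH_OPEN,np.ones((5,5)));cs=cv2.findContours(m,0,2)[0]
    out=[]
    for k in sorted(cs,key=cv2.contourArea)[::-1][:3]:
        p=cv2.approxPolyDP(k,eps*3,True)[:,0]/4+[x0-.375,y0-.375];out.append((cv2.contourArea(k)/16,p))
    return out
E
python3 - <<'E'
from h import *
np.set_printoptions(precision=2,suppress=True)
for n,b in(("top",(150,260,170,270)),("side",(150,270,130,250))):
  print(n)
  for a,p in poly(n,b,f"pics/{n[0]}8r.png"): print(a,p.tolist())
E
```

```text
eef_pos: [0.5631, 0.1993, 0.3736]
wrist_force: [-0.1, 1.0, -0.4]
gripper_width: 0.655
eef_pos: [0.6734, -0.189, 0.3721]
gripper_width: 0.656
top
1760.03125 [[199.625, 186.125], [170.625, 192.125], [164.125, 196.875], [164.875, 199.125], [169.875, 199.625], [166.875, 204.875], [172.375, 230.375], [178.875, 234.625], [178.375, 237.125], [173.625, 238.625], [174.125, 240.875], [211.625, 231.375]]
side
3564.3125 [[149.625, 129.625], [149.625, 141.625], [151.875, 141.875], [149.625, 142.625], [149.625, 169.375], [168.625, 161.125], [167.125, 163.875], [168.875, 169.125], [165.125, 169.625], [166.375, 176.125], [190.125, 195.375], [227.375, 172.875], [226.375, 159.125], [207.375, 146.875], [208.375, 143.375], [215.125, 140.375], [209.125, 134.125], [210.625, 129.625]]
437.21875 [[264.125, 138.625], [254.875, 144.125], [257.375, 168.375], [262.125, 173.875], [269.375, 174.125], [269.375, 138.875]]
```

```bash
cat >> h.py <<'E'
def pose(front,feet,z0=0):
    """front: +y corner then -y corner ; feet likewise (tray y+ = world +x side)"""
    f=onz("top",front,z0+.054)[:,:2];b=onz("top",feet,z0+.03)[:,:2]
    y1,y2=f[0]-f[1],b[0]-b[1];xx=b.mean(0)-f.mean(0)
    d=lambda v:np.degrees(np.arctan2(v[1],v[0]))
    a=np.radians((d(y1)*2+d(y2)+d(xx)-90)/4);X=np.array([-np.sin(a),np.cos(a)])
    print("yaws",d(y1).round(1),d(y2).round(1),(d(xx)-90).round(1),"sizes",np.linalg.norm(y1).round(4),np.linalg.norm(y2).round(4),np.linalg.norm(xx).round(4),"origin",f.mean(0)+.046*X,b.mean(0)-.078*X)
    return (f.mean(0)+.046*X+b.mean(0)-.078*X)/2,np.degrees(a)
E
python3 - <<'E'
from h import *
print(pose([[199.6,186.1],[211.6,231.4]],[[164.3,197.5],[173.9,239.8]]))
t=cv2.imread("pics/t8r.png");c=t[185:240,165:212].astype(int)
# vial white label / dark cap
hsv=cv2.cvtColor(t,cv2.COLOR_BGR2HSV)[185:240,165:212];m=(hsv[...,1]>110)
n,l,st,ce=cv2.connectedComponentsWithStats(m.astype(np.uint8));print([(s.tolist(),(e+[165,185]).round(1).tolist()) for s,e in zip(st[1:],ce[1:]) if s[4]>8])
m=(t[185:240,165:212].min(2)>200);ys,xs=np.nonzero(m);print("label",xs.mean()+165,ys.mean()+185,len(xs))
print(onz("top",[[xs.mean()+165,ys.mean()+185]],.02))
E
```

```text
yaws 16.8 15.5 14.8 sizes 0.1482 0.1387 0.121 origin [0.55407555 0.22425257] [0.55719633 0.22195909]
(array([0.55563594, 0.22310583]), np.float64(15.961469019379308))
[([0, 0, 47, 40, 396], [193.7, 193.4]), ([0, 15, 13, 40, 209], [168.2, 226.2]), ([32, 21, 5, 4, 16], [198.7, 207.3]), ([22, 48, 25, 7, 92], [202.5, 237.2])]
label 198.66666666666666 213.66666666666666 3
[[0.55371901 0.2051892  0.02      ]]
```

Tray pose is confirmed: (0.5556, 0.223), yaw 16°. Vial 1 seems to have moved, though, so I'll use the last picture to check the cavity and the vial in hand.

Run:
```python
import cv2,numpy as np
t=cv2.imread("pics/t8r.png");s=cv2.imread("pics/s8r.png")
o=np.zeros((600,800,3),np.uint8)
o[:360,:360]=cv2.resize(t[180:245,155:220],(360,360),interpolation=2)
o[:400,400:800]=cv2.resize(s[135:215,155:235],(400,400),interpolation=2)
o[360:600,:400]=cv2.resize(s[100:340:1,100:500],(400,240),interpolation=2)
cv2.imwrite("pics/m8.png",o)
```

```text
(no output)
```

View pics/m8.png

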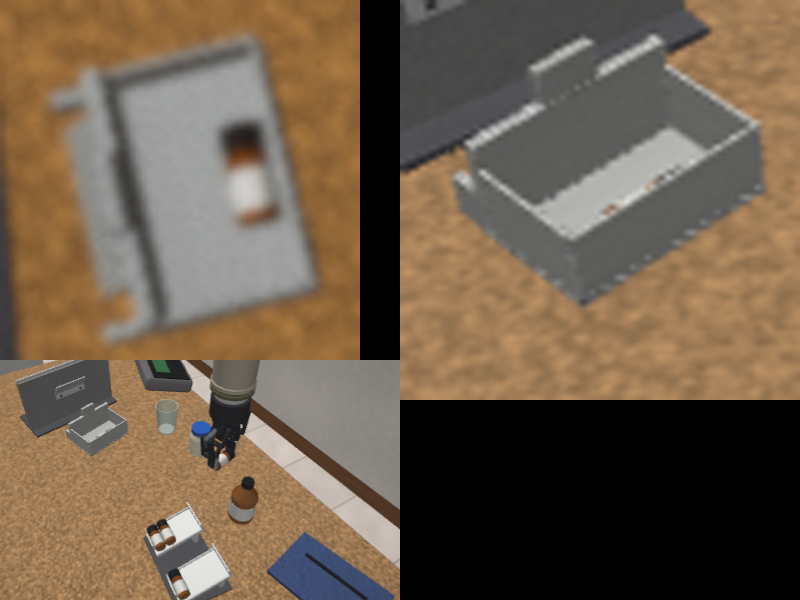

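Vial 1 now lies toward the front of the tray (tile (247,175), x about -18). Vial 2 is still in the gripper, and the racks hold 2 (left) and 1 (right). Releasing vial 2 at gripper tray x = +16, with the body just above the tab.

```bash
python3 -c "
from h import *
v=onz('top',[[199.6-.4,211.6-.4]],.017)[0][:2]-[.5556,.223];print('A',v@[-.276,.961],v@[.961,.276])"
echo '[0.2, 0, 0, 0, 0.2, 0, 0, 0, 0.2, 0, 0, 0, 0.2, 0, 0, 0, 0.2, 0, 0, 0]' | python3 nudge.py >/dev/null
echo '[0.2, 0, 0, 0, 0.2, 0, 0, 0, 0.2, 0, 0, 0, 0.2, 0, 0, 0, 0.2, 0, 0, 0]' | python3 nudge.py |grep -E 'pos|width'
echo '[0.038, -0.001, 0.05, 0, 0.038, -0.001, 0.07, 0, 0.038, -0.001, 0.08, 0, 0.038, -0.001, 0.09, 0]' | python3 nudge.py |grep -E 'pos|width'
python3 -c "
from h import *
togo([.5512,.2384,.053],[.961,.276,0])"
```

```text
A -0.019863518392325998 0.0009396597831663198
eef_pos: [0.5617, 0.2031, 0.3718]
gripper_width: 0.656
eef_pos: [0.5511, 0.2364, 0.2801]
gripper_width: 0.654
grasp [0.5509 0.2362 0.1254] shift tool [0.002  0.0011 0.0724] turn 0.0006645998111349805 q7 -0.128 t 30.3 F [ 0.71 -0.61 -0.43]
```

```bash
echo '[0.002, 0.001, 0.02, 0, 0.002, 0.001, 0.04, 0, 0.002, 0.001, 0.055, 0, 0.002, 0.001, 0.06, 0]' | python3 nudge.py |grep -E 'pos|wrist'
echo '[0, 0, 0.006, 0, 0, 0, 0.011, 0, 0, 0, 0.011, 0]' | python3 nudge.py |grep -E 'pos|wrist'
echo '[0, 0, 0, 0, 0, 0, 0, 0, 0, 0, 0, 0, 0, 0, 0, 0]' | python3 nudge.py 0.85 |grep -E 'pos|wrist|width'
echo '[0, 0, -0.02, 0, 0, 0, -0.05, 0, 0, 0, -0.09, 0, 0, 0, -0.13, 0, 0, 0, -0.17, 0]' | python3 nudge.py |grep -E 'pos|wrist'
echo '[-0.2, 0, 0, 0, -0.2, 0, 0, 0, -0.2, 0, 0, 0, -0.2, 0, 0, 0, -0.2, 0, 0, 0]' | python3 nudge.py 1 >/dev/null
echo '[-0.15, 0, 0, 0, -0.15, 0, 0, 0, -0.15, 0, 0, 0, -0.15, 0, 0, 0, -0.15, 0, 0, 0]' | python3 nudge.py |grep -E 'pos|width'
cat >> h.py <<'E'
def vials(box,org,yaw,z):
    """brown (saturated, dark) vial ends inside the tray, in tray coordinates"""
    im=ctrl.capture("top");x0,x1,y0,y1=box;a=np.radians(yaw);X=np.array([-np.sin(a),np.cos(a)]);Y=np.array([X[1],-X[0]])
    c=cv2.resize(im[y0:y1,x0:x1],None,fx=4,fy=4,interpolation=cv2.INTER_CUBIC)
    hsv=cv2.cvtColor(c,cv2.COLOR_RGB2HSV)
    for nm,m in(("brown",(hsv[...,1]>90)),("dark",hsv[...,2]<60),("label",c.min(2)>195)):
        n,l,st,ce=cv2.connectedComponentsWithStats(m.astype(np.uint8))
        for s,e in zip(st[1:],ce[1:]):
            if s[4]<60: continue
            p=onz("top",[e/4+[x0-.375,y0-.375]],z)[0][:2]-org;p=np.array([p@X,p@Y])
            if abs(p[0])<.045 and abs(p[1])<.075: print(nm,s[4],p.round(4))
E
python3 - <<'E'
from h import *
np.set_printoptions(precision=4,suppress=True)
for a,p in poly("top",(150,260,170,270),"pics/t9r.png"): print(a,p.tolist())
vials((160,225,180,245),np.array([.5556,.223]),16,.02)
E
```

```text
eef_pos: [0.5529, 0.2362, 0.2203]
wrist_force: [-0.8, -0.6, -1.0]
eef_pos: [0.5528, 0.2373, 0.2103]
wrist_force: [-0.9, -0.8, 0.1]
eef_pos: [0.5525, 0.2379, 0.2108]
wrist_force: [-0.1, 0.1, 0.2]
gripper_width: 0.85
eef_pos: [0.552, 0.2377, 0.3821]
wrist_force: [1.2, 0.5, -0.5]
eef_pos: [0.6488, -0.1061, 0.3805]
gripper_width: 1.001
1760.1875 [[199.875, 186.375], [170.375, 192.125], [164.125, 196.875], [164.625, 199.125], [169.875, 200.125], [166.875, 205.125], [172.875, 231.625], [177.375, 232.125], [178.875, 235.125], [173.375, 238.875], [174.125, 240.875], [211.625, 231.375]]
brown 38033 [-0.0069  0.0048]
brown 364 [-0.0215  0.0135]
brown 349 [0.0118 0.0155]
brown 126 [-0.0205 -0.0239]
brown 119 [ 0.0124 -0.0212]
dark 266 [-0.0229  0.0228]
dark 282 [0.0102 0.0247]
label 204 [-0.017  -0.0071]
label 224 [ 0.016  -0.0044]
```

Both vials lie on the tray floor, at x about -20 and +12.5. Re-gripping the tab at (0.5426, 0.2682).

```bash
echo '[0.2, 0, 0, 0, 0.2, 0, 0, 0, 0.2, 0, 0, 0, 0.2, 0, 0, 0, 0.2, 0, 0, 0]' | python3 nudge.py >/dev/null
echo '[0.18, 0, 0, 0, 0.18, 0, 0, 0, 0.18, 0, 0, 0, 0.18, 0, 0, 0, 0.18, 0, 0, 0]' | python3 nudge.py |grep -E 'pos|width'
python3 -c "
from h import *
togo([.5426,.2682,.095],[.961,.276,0])"
```

```text
eef_pos: [0.5401, 0.2752, 0.3803]
gripper_width: 1.0
grasp [0.5399 0.2758 0.2256] shift tool [-0.0086  0.0005  0.1305] turn 0.008811806270243583 q7 -0.198 t 33.4 F [0.59 1.37 0.36]
```

```bash
echo '[-0.006, 0, 0.03, 0.005, -0.006, 0, 0.06, 0.005, -0.006, 0, 0.08, 0.005, -0.006, 0, 0.08, 0.005]' | python3 nudge.py |grep -E 'pos'
python3 -c "
from h import *
togo([.5426,.2682,.095],[.961,.276,0])"
```

```text
eef_pos: [0.5434, 0.2621, 0.2967]
grasp [0.5425 0.2618 0.142 ] shift tool [0.0062 0.0021 0.047 ] turn -0.003378025139916474 q7 -0.174 t 33.7333 F [-0.81  0.26 -0.46]
```

```bash
echo '[0.003, 0, 0, 0, 0.003, 0, 0, 0, 0.003, 0, 0, 0]' | python3 nudge.py |grep -E 'pos'
python3 -c "
from h import *
togo([.5426,.2682,.095],[.961,.276,0])"
```

```text
eef_pos: [0.5451, 0.2647, 0.3018]
grasp [0.5454 0.2649 0.1471] shift tool [ 0.0039 -0.0019  0.0521] turn -0.005549128110903245 q7 -0.178 t 33.9833 F [-0.64  0.07 -0.29]
```

```bash
echo '[0.004, -0.002, 0.015, 0, 0.004, -0.002, 0.03, 0, 0.004, -0.002, 0.04, 0, 0.004, -0.002, 0.047, 0, 0.004, -0.002, 0.051, 0]' | python3 nudge.py |grep -E 'pos|wrist'
echo '[0, 0, 0, 0, 0, 0, 0, 0, 0, 0, 0, 0, 0, 0, 0, 0]' | python3 nudge.py |grep -E 'pos|wrist'
echo '[0, 0, 0, 0, 0, 0, 0, 0, 0, 0, 0, 0, 0, 0, 0, 0, 0, 0, 0, 0]' | python3 nudge.py 0 60 |grep -E 'pos|wrist|width|grasp'
echo '[0, 0, -0.003, 0, 0, 0, -0.003, 0, 0, 0, -0.003, 0, 0, 0, -0.003, 0, 0, 0, -0.003, 0]' | python3 nudge.py - 110 |grep -E 'pos|wrist|width|grasp'
python3 -c "
from h import *
togo([.5426,.2682,.096],[.961,.276,0])"
```

```text
eef_pos: [0.5421, 0.267, 0.249]
wrist_force: [0.9, -0.1, 0.3]
eef_pos: [0.5422, 0.2671, 0.2498]
wrist_force: [0.2, -0.1, 0.6]
eef_pos: [0.542, 0.2672, 0.2497]
wrist_force: [-0.4, -0.3, 4.7]
gripper_width: 0.501
grasp_force: 60.8
eef_pos: [0.5419, 0.2671, 0.2519]
wrist_force: [1.0, 0.1, -3.3]
gripper_width: 0.487
grasp_force: 111.4
grasp [0.5418 0.267  0.0972] shift tool [0.0009 0.0011 0.0012] turn -0.0064193159193224325 q7 -0.177 t 35.5667 F [ 0.97  0.1  -3.26]
```

```bash
echo '[0, 0, -0.02, 0, -0.005, 0, -0.045, 0, -0.01, 0, -0.07, 0, -0.015, 0, -0.095, 0, -0.02, 0, -0.12, 0]' | python3 nudge.py |grep -E 'pos|wrist|width|grasp'
echo '[0, 0, -0.005, 0.04, 0, 0, -0.01, 0.08, 0, 0, -0.014, 0.12, 0, 0, -0.014, 0.137, 0, 0, -0.014, 0.137]' | python3 nudge.py |grep -E 'pos|wrist|width|grasp'
echo '[0, 0, 0, 0, 0, 0, 0, 0]' | python3 nudge.py >/dev/null
python3 -c "
from h import *
togo([.5292,.3383,.216],[.990,.141,0])
for a,p in poly('side',(130,260,90,230),'pics/s10r.png',1)[:1]: print(a,p.tolist())
"
```

```text
eef_pos: [0.5472, 0.2475, 0.3731]
wrist_force: [1.0, 0.0, -2.1]
gripper_width: 0.482
grasp_force: 112.1
eef_pos: [0.5472, 0.2479, 0.386]
wrist_force: [-0.6, -1.3, -2.3]
gripper_width: 0.487
grasp_force: 112.1
grasp [0.5471 0.2478 0.2309] shift tool [ 0.0921 -0.0054  0.0149] turn -0.004261597205508227 q7 -0.278 t 36.5667 F [ 0.3   0.78 -2.07]
3135.8125 [[206.875, 96.625], [205.625, 97.625], [205.125, 95.625], [203.375, 94.875], [204.375, 99.625], [202.625, 97.875], [199.125, 98.125], [197.375, 99.625], [198.375, 106.625], [205.125, 107.125], [204.875, 108.125], [202.125, 107.875], [199.875, 110.125], [194.875, 110.875], [195.125, 112.875], [193.625, 113.375], [190.375, 105.125], [186.875, 104.875], [184.875, 106.875], [180.375, 108.125], [178.875, 110.875], [178.625, 107.375], [177.375, 107.375], [176.875, 110.375], [178.625, 116.625], [177.875, 117.875], [172.125, 118.875], [171.875, 120.125], [169.625, 121.125], [167.375, 120.875], [166.875, 122.125], [164.125, 122.125], [163.875, 123.125], [155.375, 126.125], [154.125, 128.375], [155.375, 139.625], [160.125, 138.875], [161.375, 143
[... 526 characters left out ...]
 [140.375, 162.875], [141.375, 161.625], [144.125, 162.125], [146.375, 158.375], [143.125, 156.375], [143.125, 160.625], [140.875, 157.875], [137.875, 157.375], [137.875, 162.875], [134.875, 163.375], [134.125, 161.875], [132.625, 162.375], [132.875, 164.625], [135.375, 165.625], [133.875, 166.875], [133.625, 169.625], [131.625, 167.625], [131.625, 165.375], [129.625, 167.125], [129.625, 168.625], [132.875, 170.375], [135.625, 175.375], [175.875, 157.625], [182.625, 163.375], [186.125, 162.875], [227.875, 143.125], [227.125, 127.875], [209.875, 114.625], [209.125, 108.875], [208.125, 106.875], [205.875, 106.625], [207.875, 106.125], [207.875, 104.125], [206.125, 103.875], [207.375, 102.125]]
```

```bash
python3 -c "
from h import *
y=np.radians(8.35);X=np.array([-np.sin(y),np.cos(y)]);Y=np.array([np.cos(y),np.sin(y)])
o=np.array([.5471,.2478])-.047*X
for zz in(0,.054):
  for s in(-1,1): print(zz,s,proj('side',[*(o-.046*X+s*.074*Y),.1359+zz]).round(1))
"
echo '[0.01, 0, 0, 0, 0.025, 0, 0, 0, 0.04, 0, 0, 0, 0.055, 0, 0, 0, 0.065, 0, 0, 0]' | python3 nudge.py |grep -E 'pos|wrist|width|grasp'
echo '[0.005, -0.005, 0.005, 0, 0.01, -0.005, 0.01, 0, 0.015, -0.005, 0.01, 0, 0.019, -0.005, 0.01, 0, 0.019, -0.005, 0.01, 0]' | python3 nudge.py |grep -E 'pos|wrist|width|grasp'
echo '[0, 0, 0, 0, 0, 0, 0, 0]' | python3 nudge.py >/dev/null
python3 -c "
from h import *
togo([.5292,.3383,.185],[.990,.141,0])
"
```

```text
0 -1 [[184.2 164.3]]
0 1 [[229.1 143.5]]
0.054 -1 [[181.2 148.2]]
0.054 1 [[228.  127.6]]
eef_pos: [0.5377, 0.3157, 0.386]
wrist_force: [0.4, 0.8, -1.7]
gripper_width: 0.484
grasp_force: 112.1
eef_pos: [0.531, 0.331, 0.3761]
wrist_force: [0.4, 0.4, -2.4]
gripper_width: 0.487
grasp_force: 112.1
grasp [0.5314 0.3298 0.2217] shift tool [ 0.0087 -0.001   0.0367] turn -0.006096302685067112 q7 -0.403 t 37.6167 F [-0.07 -0.47 -1.92]
```

The projected corners match within about 1.5 px, so the tray is level. Finishing the approach and lowering as before.

```bash
echo '[0.003, 0, 0, 0, 0.005, -0.001, 0.003, 0, 0.005, -0.001, 0.006, 0, 0.005, -0.001, 0.01, 0, 0.005, -0.001, 0.014, 0]' | python3 nudge.py |grep -E 'pos|wrist'
echo '[0, 0, 0.004, 0, 0, 0, 0.008, 0, 0, 0, 0.008, 0, 0, 0, 0.008, 0]' | python3 nudge.py |grep -E 'pos|wrist'
echo '[0, 0, 0.003, 0, 0, 0, 0.006, 0, 0, 0, 0.006, 0]' | python3 nudge.py| grep -E 'pos|wrist'
echo '[0.001, 0, 0.002, 0, 0.002, 0, 0.004, 0, 0.002, 0, 0.004, 0]' | python3 nudge.py| grep -E 'pos|wrist'
echo '[0.0005, 0, 0.001, 0, 0.001, 0, 0.002, 0, 0.001, 0, 0.002, 0]' | python3 nudge.py| grep -E 'pos|wrist'
```

```text
eef_pos: [0.5293, 0.3351, 0.3617]
wrist_force: [0.1, -0.8, -2.2]
eef_pos: [0.5293, 0.3351, 0.3538]
wrist_force: [0.5, 0.2, -2.3]
eef_pos: [0.5293, 0.3354, 0.3478]
wrist_force: [0.7, 1.5, -2.7]
eef_pos: [0.529, 0.3377, 0.3439]
wrist_force: [0.8, 0.7, -2.7]
eef_pos: [0.529, 0.3385, 0.3422]
wrist_force: [0.1, 2.1, -1.4]
```

```bash
echo '[0.0005, 0, 0.001, 0, 0.001, 0, 0.002, 0, 0.001, 0, 0.002, 0]' | python3 nudge.py| grep -E 'pos|wrist'
echo '[0, 0, 0.0015, 0, 0, 0, 0.0015, 0, 0, 0, 0.0015, 0]' | python3 nudge.py| grep -E 'pos|wrist'
echo '[0, 0, 0.001, 0, 0, 0, 0.001, 0, 0, 0, 0.001, 0]' | python3 nudge.py| grep -E 'pos|wrist'
```

```text
eef_pos: [0.529, 0.3395, 0.3407]
wrist_force: [-0.4, 1.9, 2.6]
eef_pos: [0.5291, 0.3397, 0.34]
wrist_force: [-0.7, 0.7, 10.7]
eef_pos: [0.529, 0.3397, 0.3399]
wrist_force: [-3.5, 1.0, 17.9]
```

Seated at the expected 0.340. Releasing, then checking numerically against the earlier hung picture.

```bash
echo '[0, 0, -0.002, 0, 0, 0, -0.002, 0, 0, 0, -0.002, 0]' | python3 nudge.py| grep -E 'pos|wrist'
echo '[0, 0, 0, 0, 0, 0, 0, 0, 0, 0, 0, 0, 0, 0, 0, 0, 0, 0, 0, 0]' | python3 nudge.py 1| grep -E 'pos|wrist|width'
echo '[0, 0, -0.02, 0, 0, 0, -0.05, 0, 0, 0, -0.09, 0, 0, 0, -0.12, 0, 0, 0, -0.14, 0]' | python3 nudge.py| grep -E 'wrist'
echo '[-0.2, 0, 0, 0, -0.2, 0, 0, 0, -0.2, 0, 0, 0, -0.2, 0, 0, 0, -0.2, 0, 0, 0]' | python3 nudge.py| grep -E 'pos'
echo '[-0.18, 0, 0, 0, -0.18, 0, 0, 0, -0.18, 0, 0, 0, -0.18, 0, 0, 0, -0.18, 0, 0, 0]' | python3 nudge.py| grep -E 'pos'
python3 - <<'E'
from h import *
t=ctrl.capture("top");s=ctrl.capture("side");cv2.imwrite("pics/t11r.png",t[:,:,::-1]);cv2.imwrite("pics/s11r.png",s[:,:,::-1])
r=cv2.imread("pics/t3r.png")[:,:,::-1];r2=cv2.imread("pics/s3r.png")[:,:,::-1]
print("top rear",np.abs(t[185:245,130:152].astype(int)-r[185:245,130:152]).mean(),"front edge",np.abs(t[185:245,178:190].astype(int)-r[185:245,178:190]).mean(),"side",np.abs(s[100:165,140:205].astype(int)-r2[100:165,140:205]).mean())
g=lambda im:cv2.cvtColor(im,cv2.COLOR_RGB2GRAY)
for a,b,(x,y,w,h) in((t,r,(132,190,50,50)),(s,r2,(145,105,55,55))):
  tpl=g(b)[y:y+h,x:x+w];res=cv2.matchTemplate(g(a)[y-6:y+h+6,x-6:x+w+6],tpl,cv2.TM_CCOEFF_NORMED);_,v,_,l=cv2.minMaxLoc(res);print("shift",l[0]-6,l[1]-6,v)
for a,p in poly("top",(125,200,175,255)): print(a,p.tolist())
vials((135,190,185,245),np.array([.535,.2908]),8.6,.108)
togo([.5040,-.206,.2],[.134,.991,0])
E
```

```text
eef_pos: [0.5289, 0.3394, 0.3404]
wrist_force: [-1.9, 1.4, 8.8]
eef_pos: [0.5288, 0.3389, 0.3394]
wrist_force: [-0.8, 0.6, -0.9]
gripper_width: 0.997
wrist_force: [0.6, 0.3, 0.8]
eef_pos: [0.5559, 0.1376, 0.4799]
eef_pos: [0.5801, -0.0442, 0.48]
top rear 3.729040404040404 front edge 2.8402777777777777 side 4.08836291913215
shift 0 0 0.7943789958953857
shift 0 0 0.7929481863975525
2147.6875 [[175.625, 188.625], [142.375, 190.125], [135.375, 194.875], [135.875, 197.875], [139.625, 198.625], [136.625, 202.125], [139.125, 234.125], [144.125, 236.125], [143.625, 239.125], [139.375, 240.375], [139.625, 243.625], [157.375, 242.625], [181.875, 237.375], [177.875, 192.125]]
530.0 [[124.625, 174.625], [124.625, 220.125], [127.625, 253.625], [135.125, 254.375], [128.875, 174.625]]
brown 12371 [-0.0418  0.0077]
brown 999 [0.0014 0.0163]
brown 375 [ 0.0023 -0.0203]
dark 902 [0.0007 0.0257]
label 206 [-0.0068 -0.0046]
label 229 [ 0.0201 -0.0022]
grasp [ 0.5803 -0.037   0.3248] shift tool [-0.1572 -0.0983  0.1248] turn -1.3009534779333 q7 0.221 t 41.9833 F [ 1.61 -0.86  0.07]
```

The tray hangs again with zero image shift against the first hang, and the vials are at x about -8 and +18. Now the left lane.

```bash
echo '[-0.157, -0.098, 0.06, -0.6, -0.157, -0.098, 0.06, -0.6, -0.157, -0.098, 0.06, -0.6, -0.157, -0.098, 0.06, -0.6, -0.157, -0.098, 0.06, -0.6]' | python3 nudge.py >/dev/null
echo '[0, 0, 0.06, -0.6, 0, 0, 0.06, -0.6, 0, 0, 0.06, -0.6, 0, 0, 0.06, -0.6, 0, 0, 0.06, -0.6]' | python3 nudge.py >/dev/null
echo '[0, 0, 0, -0.1, 0, 0, 0, -0.1, 0, 0, 0, -0.1, 0, 0, 0, -0.1]' | python3 nudge.py |grep pos
python3 - <<'E'
from h import *
togo([.5030,-.206,.061],[.134,.991,0])
# occupancy check of lanes in the side view
s=ctrl.capture("side");cv2.imwrite("pics/s12r.png",s[:,:,::-1])
P=proj("side",[[.504,-.206,.044],[.5285,-.203,.052],[.4895,-.3245,.044],[.514,-.321,.052]])
for p in P: x,y=p.round().astype(int);print(p.round(1),s[y-3:y+4,x-3:x+4].reshape(-1,3).mean(0).round())
E
```

```text
eef_pos: [0.5049, -0.2052, 0.3597]
grasp [ 0.505  -0.2052  0.205 ] shift tool [ 0.0018 -0.0011  0.144 ] turn -0.0020522603118953153 q7 1.657 t 43.15 F [-0.37  0.51  0.12]
[255.8 278. ] [212. 210. 204.]
[264.3 270.3] [184. 170. 157.]
[278.7 324.1] [210. 208. 202.]
[287.9 315.1] [224. 226. 220.]
```

```bash
echo '[0.001, -0.001, 0.03, 0, 0.001, -0.001, 0.07, 0, 0.001, -0.001, 0.105, 0, 0.001, -0.001, 0.125, 0, 0.001, -0.001, 0.135, 0]' | python3 nudge.py |grep -E 'pos|wrist'
echo '[0, 0, 0.004, 0, 0, 0, 0.0085, 0, 0, 0, 0.0085, 0, 0, 0, 0.0085, 0]' | python3 nudge.py |grep -E 'pos|wrist'
echo '[0, 0, 0, 0, 0, 0, 0, 0, 0, 0, 0, 0, 0, 0, 0, 0, 0, 0, 0, 0]' | python3 nudge.py 0 40 |grep -E 'pos|wrist|width|grasp'
echo '[0, 0, -0.02, 0, 0, 0, -0.05, 0, 0, 0, -0.09, 0, 0, 0, -0.13, 0, 0, 0, -0.17, 0]' | python3 nudge.py - 60 |grep -E 'pos|wrist|width|grasp'
echo '[0, 0, -0.03, 0.2, 0, 0, -0.05, 0.4, 0, 0, -0.08, 0.6, 0, 0, -0.08, 0.6]' | python3 nudge.py |grep -E 'width|grasp'
python3 -c "
from h import *
t=ctrl.capture('top')
r=cv2.imread('pics/t11r.png')[:,:,::-1]
print('tray diff',np.abs(t[185:245,130:190].astype(int)-r[185:245,130:190]).mean())
togo([.5385,.268,.29],[.989,.150,0])"
```

```text
eef_pos: [0.503, -0.2063, 0.222]
wrist_force: [0.3, 1.3, 0.6]
eef_pos: [0.5039, -0.2071, 0.2172]
wrist_force: [0.1, -0.7, 0.7]
eef_pos: [0.5037, -0.2071, 0.2174]
wrist_force: [-1.4, 0.2, 8.5]
gripper_width: 0.665
grasp_force: 40.6
eef_pos: [0.503, -0.2069, 0.3884]
wrist_force: [1.4, -1.1, -0.1]
gripper_width: 0.655
grasp_force: 65.4
gripper_width: 0.657
grasp_force: 65.5
tray diff 1.7955555555555556
grasp [ 0.5044 -0.2075  0.3149] shift tool [0.2608 0.3991 0.0244] turn 0.7701702334157043 q7 1.228 t 45.1667 F [ 0.51 -0.28 -1.22]
```

```bash
echo '[0.087, 0.133, 0, 0, 0.087, 0.133, 0, 0, 0.087, 0.133, 0, 0, 0.087, 0.133, 0, 0, 0.087, 0.133, 0, 0]' | python3 nudge.py >/dev/null
echo '[0.087, 0.133, 0, 0, 0.087, 0.133, 0, 0, 0.087, 0.133, 0, 0, 0.087, 0.133, 0, 0, 0.087, 0.133, 0, 0]' | python3 nudge.py >/dev/null
echo '[0.087, 0.133, 0, 0.6, 0.087, 0.133, 0, 0.6, 0.087, 0.133, 0, 0.6, 0.087, 0.133, 0, 0.6, 0.087, 0.133, 0, 0.6]' | python3 nudge.py >/dev/null
echo '[0, 0, 0.03, 0.17, 0, 0, 0.05, 0.17, 0, 0, 0.05, 0.17, 0, 0, 0.05, 0.17]' | python3 nudge.py | grep -E 'width|grasp'
python3 -c "
from h import *
togo([.5385,.268,.152],[.989,.150,0])"
```

```text
gripper_width: 0.656
grasp_force: 65.4
grasp [0.5293 0.2683 0.2606] shift tool [-0.0017  0.0093  0.1086] turn 0.019152165470863736 q7 -0.352 t 46.75 F [ 0.66 -0.32  0.76]
```

```bash
echo '[-0.001, 0.009, 0.03, 0.019, -0.001, 0.009, 0.06, 0.019, -0.001, 0.009, 0.08, 0.019, -0.001, 0.009, 0.09, 0.019, -0.001, 0.009, 0.095, 0.019]' | python3 nudge.py | grep -E 'pos|wrist'
echo '[0, 0, 0.005, 0, 0, 0, 0.011, 0, 0, 0, 0.011, 0, 0, 0, 0.011, 0]' | python3 nudge.py | grep -E 'pos|wrist'
python3 -c "
from h import *
togo([.5385,.268,.152],[.989,.150,0])"
```

```text
eef_pos: [0.5392, 0.2692, 0.3209]
wrist_force: [-0.6, -0.3, 0.0]
eef_pos: [0.5391, 0.2696, 0.3108]
wrist_force: [-0.5, -0.1, -0.2]
grasp [0.5392 0.2697 0.1561] shift tool [-0.0016 -0.0009  0.0041] turn -0.003107127434464063 q7 -0.353 t 47.5 F [-0.49 -0.14 -0.23]
```

```bash
echo '[-0.001, 0, 0.003, 0, -0.001, 0, 0.003, 0, -0.001, 0, 0.003, 0]' | python3 nudge.py | grep -E 'pos|wrist'
echo '[0, 0, 0, 0, 0, 0, 0, 0, 0, 0, 0, 0, 0, 0, 0, 0, 0, 0, 0, 0]' | python3 nudge.py 0.8 |grep -E 'wrist|width'
echo '[0, 0, -0.02, 0, 0, 0, -0.05, 0, 0, 0, -0.09, 0, 0, 0, -0.12, 0, 0, 0, -0.15, 0]' | python3 nudge.py |grep -E 'wrist'
echo '[-0.2, 0, -0.01, 0, -0.2, 0, -0.01, 0, -0.2, 0, -0.01, 0, -0.2, 0, -0.01, 0, -0.2, 0, -0.01, 0]' | python3 nudge.py 1 >/dev/null
echo '[-0.12, 0, 0, 0, -0.12, 0, 0, 0, -0.12, 0, 0, 0, -0.12, 0, 0, 0, -0.12, 0, 0, 0]' | python3 nudge.py |grep -E 'pos'
cat > chk.py <<'E'
from h import *
import sys
t=ctrl.capture("top");s=ctrl.capture("side");cv2.imwrite(f"pics/t{sys.argv[1]}.png",t[:,:,::-1]);cv2.imwrite(f"pics/s{sys.argv[1]}.png",s[:,:,::-1])
g=lambda im:cv2.cvtColor(im,cv2.COLOR_RGB2GRAY).astype(np.float32)
r=cv2.imread("pics/t3r.png")[:,:,::-1];r2=cv2.imread("pics/s3r.png")[:,:,::-1]
print("top shift",cv2.phaseCorrelate(g(r)[185:245,130:152],g(t)[185:245,130:152],cv2.createHanningWindow((22,60),5)),"side rim",cv2.phaseCorrelate(g(r2)[95:165,140:210],g(s)[95:165,140:210],cv2.createHanningWindow((70,70),5)))
for z in(.108,.13):
  print(z);vials((135,190,185,245),np.array([.535,.2908]),8.6,z)
E
python3 chk.py 13r; python3 -c "
from h import *
togo([.5030,-.206,.2],[.134,.991,0])"
```

```text
eef_pos: [0.5391, 0.2685, 0.3074]
wrist_force: [0.1, 0.2, 0.4]
wrist_force: [0.8, 0.4, 0.1]
gripper_width: 0.799
wrist_force: [0.7, -0.0, -0.3]
eef_pos: [0.5859, -0.0507, 0.4672]
top shift ((-0.6389046535283409, 0.43345302471122693), 0.8729753845267826) side rim ((-0.08947730630225692, 0.06280589384957125), 0.6134684729723283)
0.108
brown 12363 [-0.0418  0.0078]
brown 1213 [-0.0026  0.0167]
brown 470 [-0.0028 -0.0204]
dark 1092 [-0.0029  0.0262]
label 315 [-0.0109 -0.0053]
label 223 [ 0.0205 -0.0026]
0.13
brown 1203 [-0.0068  0.0137]
brown 473 [-0.0066 -0.0227]
dark 1089 [-0.0069  0.023 ]
label 305 [-0.0151 -0.008 ]
label 243 [ 0.0161 -0.0049]
grasp [ 0.5859 -0.0463  0.3124] shift tool [-0.1456 -0.1057  0.1123] turn -1.2869103238752417 q7 0.205 t 49.6167 F [ 0.5  -0.04  0.91]
```

```bash
cat > prof.py <<'E'
from h import *
import sys
t=cv2.imread(f"pics/t{sys.argv[1]}.png").astype(np.float32)
a=np.radians(8.6);X=np.array([-np.sin(a),np.cos(a)]);Y=np.array([X[1],-X[0]]);o=np.array([.535,.2908])
xs=np.arange(-42,43,3)/1000
for y in(.026,-.005,-.024):
  P=np.array([[*(o+x*X+y*Y),.115] for x in xs]);uv=proj("top",P).astype(np.float32)
  v=cv2.remap(t,uv[:,0].copy(),uv[:,1].copy(),1)[:,0] if 0 else cv2.remap(t,uv[None,:,0].copy(),uv[None,:,1].copy(),1)[0]
  print(y,"V",v.max(1).astype(int).tolist());print("   S",(v.max(1)-v.min(1)).astype(int).tolist())
E
python3 prof.py 13r; echo; python3 prof.py 11r
```

```text
0.026 V [85, 85, 96, 83, 54, 35, 34, 38, 38, 41, 39, 38, 38, 38, 35, 32, 32, 30, 36, 39, 40, 49, 76, 119, 146, 154, 154, 145, 121]
   S [22, 6, 3, 1, 4, 8, 8, 10, 9, 7, 9, 8, 5, 6, 6, 6, 7, 7, 8, 10, 7, 6, 2, 2, 0, 1, 0, 1, 1]
-0.005 V [88, 86, 111, 129, 142, 165, 185, 198, 200, 203, 201, 201, 203, 195, 168, 138, 142, 170, 193, 203, 206, 206, 198, 181, 164, 159, 156, 146, 123]
   S [26, 7, 3, 4, 6, 7, 8, 6, 5, 4, 5, 5, 6, 5, 7, 8, 7, 7, 7, 6, 5, 3, 5, 2, 1, 1, 2, 1, 1]
-0.024 V [88, 98, 120, 118, 107, 103, 104, 107, 112, 113, 117, 120, 125, 124, 121, 116, 113, 114, 118, 120, 124, 130, 139, 147, 152, 155, 153, 143, 119]
   S [23, 7, 6, 12, 25, 36, 39, 42, 45, 47, 50, 51, 52, 45, 33, 24, 21, 23, 23, 25, 24, 22, 15, 7, 0, 1, 1, 1, 0]

0.026 V [82, 92, 126, 149, 150, 118, 75, 47, 38, 36, 37, 40, 42, 41, 36, 36, 34, 32, 34, 38, 40, 49, 81, 118, 148, 154, 157, 148, 121]
   S [21, 5, 3, 2, 2, 0, 3, 7, 6, 7, 7, 5, 4, 5, 6, 6, 8, 9, 10, 8, 7, 5, 2, 2, 2, 1, 1, 0, 0]
-0.005 V [88, 88, 121, 148, 152, 137, 127, 141, 166, 187, 200, 208, 205, 195, 169, 138, 145, 173, 192, 204, 206, 205, 195, 178, 163, 157, 156, 146, 122]
   S [24, 6, 1, 0, 1, 1, 4, 7, 8, 6, 4, 5, 4, 5, 8, 7, 7, 9, 8, 5, 5, 4, 3, 2, 1, 2, 2, 2, 0]
-0.024 V [88, 102, 133, 148, 143, 130, 110, 100, 102, 107, 115, 122, 127, 124, 121, 116, 114, 115, 120, 123, 124, 130, 140, 147, 152, 155, 154, 142, 119]
   S [23, 6, 1, 0, 1, 8, 16, 26, 36, 44, 51, 54, 52, 42, 29, 20, 21, 23, 25, 24, 23, 21, 15, 6, 1, 0, 1, 1, 1]
```

Vial 3 sits at the front, partly on the first vial, in a stable pile well below 60 mm. Next: the second vial of the left lane into the rear.

```bash
echo '[-0.145, -0.105, 0.06, -0.6, -0.145, -0.105, 0.06, -0.6, -0.145, -0.105, 0.06, -0.6, -0.145, -0.105, 0.06, -0.6, -0.145, -0.105, 0.06, -0.6]' | python3 nudge.py >/dev/null
echo '[0, 0, 0.05, -0.6, 0, 0, 0.05, -0.6, 0, 0, 0.05, -0.6, 0, 0, 0.05, -0.6, 0, 0, 0.05, -0.6]' | python3 nudge.py >/dev/null
echo '[0, 0, 0, -0.087, 0, 0, 0, -0.087, 0, 0, 0, -0.087, 0, 0, 0, -0.087]' | python3 nudge.py |grep pos
python3 - <<'E'
from h import *
togo([.5035,-.2065,.062],[.134,.991,0])
E
```

```text
eef_pos: [0.5036, -0.2062, 0.3573]
grasp [ 0.5036 -0.2062  0.2026] shift tool [ 1.000e-04 -4.000e-04  1.406e-01] turn -0.003972454810948101 q7 1.584 t 50.7833 F [ 0.98  0.13 -1.29]
```

```bash
echo '[0, 0, 0.03, 0, 0, 0, 0.07, 0, 0, 0, 0.105, 0, 0, 0, 0.125, 0, 0, 0, 0.132, 0]' | python3 nudge.py |grep -E 'pos|wrist'
echo '[0, 0, 0.004, 0, 0, 0, 0.008, 0, 0, 0, 0.008, 0, 0, 0, 0.008, 0]' | python3 nudge.py |grep -E 'pos|wrist'
echo '[0, 0, 0, 0, 0, 0, 0, 0, 0, 0, 0, 0, 0, 0, 0, 0, 0, 0, 0, 0]' | python3 nudge.py 0 40 |grep -E 'pos|wrist|width|grasp'
echo '[0, 0, -0.02, 0, 0, 0, -0.05, 0, 0, 0, -0.09, 0, 0, 0, -0.13, 0, 0, 0, -0.17, 0]' | python3 nudge.py - 60 |grep -E 'pos|wrist|width|grasp'
echo '[0, 0, -0.03, 0.2, 0, 0, -0.05, 0.4, 0, 0, -0.08, 0.6, 0, 0, -0.08, 0.6]' | python3 nudge.py |grep -E 'width|grasp'
python3 -c "
from h import *
t=ctrl.capture('top')
r=cv2.imread('pics/t13r.png')[:,:,::-1]
print('tray diff',np.abs(t[185:245,130:190].astype(int)-r[185:245,130:190]).mean())
togo([.5317,.3126,.29],[.989,.150,0])"
```

```text
eef_pos: [0.5028, -0.206, 0.2223]
wrist_force: [0.2, 0.1, 0.6]
eef_pos: [0.5037, -0.2069, 0.2183]
wrist_force: [-0.6, 0.8, 0.5]
eef_pos: [0.5035, -0.207, 0.2184]
wrist_force: [-1.7, -0.2, 9.9]
gripper_width: 0.667
grasp_force: 40.5
eef_pos: [0.5028, -0.2067, 0.3894]
wrist_force: [0.8, -1.1, -1.1]
gripper_width: 0.654
grasp_force: 64.4
gripper_width: 0.657
grasp_force: 64.5
tray diff 1.7712037037037036
grasp [ 0.5043 -0.2073  0.3159] shift tool [0.2939 0.4297 0.0252] turn 0.7681022825015766 q7 1.173 t 52.75 F [ 0.17  0.21 -0.51]
```

```bash
echo '[0.098, 0.143, 0, 0, 0.098, 0.143, 0, 0, 0.098, 0.143, 0, 0, 0.098, 0.143, 0, 0, 0.098, 0.143, 0, 0]' | python3 nudge.py >/dev/null
echo '[0.098, 0.143, 0, 0, 0.098, 0.143, 0, 0, 0.098, 0.143, 0, 0, 0.098, 0.143, 0, 0, 0.098, 0.143, 0, 0]' | python3 nudge.py >/dev/null
echo '[0.098, 0.143, 0, 0.6, 0.098, 0.143, 0, 0.6, 0.098, 0.143, 0, 0.6, 0.098, 0.143, 0, 0.6, 0.098, 0.143, 0, 0.6]' | python3 nudge.py >/dev/null
echo '[0, 0, 0.03, 0.168, 0, 0, 0.05, 0.168, 0, 0, 0.05, 0.168, 0, 0, 0.05, 0.168]' | python3 nudge.py | grep -E 'width|grasp'
python3 -c "
from h import *
togo([.5317,.3126,.156],[.989,.150,0])"
```

```text
gripper_width: 0.653
grasp_force: 64.4
grasp [0.5214 0.3123 0.2615] shift tool [-0.0013  0.0105  0.1055] turn 0.019388305467627154 q7 -0.492 t 54.3333 F [-0.18  0.57  0.49]
```

```bash
echo '[-0.001, 0.01, 0.02, 0.019, -0.001, 0.01, 0.05, 0.019, -0.001, 0.01, 0.07, 0.019, -0.001, 0.01, 0.08, 0.019, -0.001, 0.01, 0.085, 0.019]' | python3 nudge.py | grep -E 'pos|wrist'
echo '[0, 0, 0.006, 0, 0, 0, 0.012, 0, 0, 0, 0.016, 0, 0, 0, 0.018, 0, 0, 0, 0.018, 0]' | python3 nudge.py | grep -E 'pos|wrist'
python3 -c "
from h import *
togo([.5317,.3126,.156],[.989,.150,0])"
```

```text
eef_pos: [0.5323, 0.3132, 0.3319]
wrist_force: [-0.5, 0.0, -0.5]
eef_pos: [0.532, 0.3136, 0.3143]
wrist_force: [0.3, 0.1, -0.8]
grasp [0.532  0.3136 0.1596] shift tool [-0.001  -0.0005  0.0036] turn -0.003036881559131732 q7 -0.514 t 55.1667 F [ 0.26  0.09 -0.77]
```

```bash
echo '[0, 0, 0.003, 0, 0, 0, 0.006, 0, 0, 0, 0.006, 0]' | python3 nudge.py | grep -E 'pos|wrist'
echo '[0, 0, 0, 0, 0, 0, 0, 0, 0, 0, 0, 0, 0, 0, 0, 0, 0, 0, 0, 0]' | python3 nudge.py 0.8 |grep -E 'wrist|width'
echo '[0, 0, -0.02, 0, 0, 0, -0.05, 0, 0, 0, -0.09, 0, 0, 0, -0.12, 0, 0, 0, -0.15, 0]' | python3 nudge.py |grep -E 'wrist'
echo '[-0.2, 0, -0.01, 0, -0.2, 0, -0.01, 0, -0.2, 0, -0.01, 0, -0.2, 0, -0.01, 0, -0.2, 0, -0.01, 0]' | python3 nudge.py 1 >/dev/null
echo '[-0.17, 0, 0, 0, -0.17, 0, 0, 0, -0.17, 0, 0, 0, -0.17, 0, 0, 0, -0.17, 0, 0, 0]' | python3 nudge.py |grep -E 'pos'
python3 chk.py 14r; python3 prof.py 14r; python3 -c "
from h import *
togo([.4875,-.3245,.2],[.134,.991,0])"
```

```text
eef_pos: [0.5319, 0.3136, 0.3078]
wrist_force: [-0.5, 0.2, -0.5]
wrist_force: [-0.1, 0.7, 0.2]
gripper_width: 0.799
wrist_force: [-0.5, -0.4, 0.3]
eef_pos: [0.5863, -0.0611, 0.4685]
top shift ((-0.4195535847590577, 0.6210257236252623), 0.9670878900421991) side rim ((0.12707212934139278, 0.12214305364530986), 0.49723279917681656)
0.108
brown 12405 [-0.0418  0.0077]
brown 1823 [0.0108 0.0164]
brown 719 [ 0.0124 -0.0209]
dark 1874 [0.0164 0.026 ]
label 281 [-0.011  -0.0053]
label 68 [ 0.0176 -0.0028]
label 148 [ 0.0424 -0.0049]
0.13
brown 1798 [0.0066 0.0134]
brown 276 [-0.0176 -0.0233]
brown 446 [ 0.0245 -0.0232]
dark 1929 [0.0124 0.0228]
label 252 [-0.0149 -0.0082]
label 71 [ 0.013  -0.0047]
label 148 [ 0.0379 -0.0076]
0.026 V [83, 83, 95, 86, 54, 38, 38, 38, 40, 42, 42, 40, 37, 35, 35, 31, 29, 32, 32, 39, 39, 39, 34, 32, 33, 33, 35, 39, 40]
   S [22, 7, 3, 3, 4, 9, 9, 8, 7, 8, 10, 8, 5, 6, 7, 8, 6, 7, 9, 9, 9, 9, 7, 6, 6, 6, 6, 3, 4]
-0.005 V [87, 87, 110, 127, 143, 164, 185, 199, 202, 203, 201, 201, 202, 195, 168, 138, 145, 172, 194, 203, 199, 172, 139, 132, 154, 177, 194, 202, 204]
   S [24, 8, 4, 4, 6, 8, 8, 7, 5, 4, 5, 5, 4, 4, 7, 7, 6, 7, 7, 5, 5, 4, 5, 7, 7, 7, 6, 4, 4]
-0.024 V [89, 98, 118, 119, 105, 102, 101, 107, 112, 115, 116, 119, 126, 127, 122, 118, 113, 115, 120, 121, 119, 110, 99, 93, 97, 105, 113, 116, 112]
   S [23, 7, 6, 13, 24, 34, 38, 40, 43, 44, 47, 50, 49, 38, 26, 20, 21, 24, 25, 25, 24, 24, 26, 31, 38, 44, 52, 58, 61]
grasp [ 0.5862 -0.0513  0.3134] shift tool [-0.2558 -0.1378  0.1133] turn -1.2885080189366878 q7 0.156 t 57.2833 F [-0.04  0.58  0.65]
```

Four vials are in the tray: two on the floor at about ±12, and two above them at the front and rear walls. The valley for the last one is at x about +2. Fetching the last right-lane vial.

```bash
echo '[-0.128, -0.069, 0.03, 0, -0.128, -0.069, 0.03, 0, -0.128, -0.069, 0.03, 0, -0.128, -0.069, 0.03, 0, -0.128, -0.069, 0.03, 0]' | python3 nudge.py >/dev/null
echo '[-0.128, -0.069, 0.03, -0.6, -0.128, -0.069, 0.03, -0.6, -0.128, -0.069, 0.03, -0.6, -0.128, -0.069, 0.03, -0.6, -0.128, -0.069, 0.03, -0.6]' | python3 nudge.py >/dev/null
echo '[0, 0, 0.05, -0.6, 0, 0, 0.05, -0.6, 0, 0, 0.05, -0.6, 0, 0, 0.05, -0.6, 0, 0, 0.05, -0.6]' | python3 nudge.py >/dev/null
echo '[0, 0, 0, -0.088, 0, 0, 0, -0.088, 0, 0, 0, -0.088, 0, 0, 0, -0.088]' | python3 nudge.py |grep pos
python3 - <<'E'
from h import *
togo([.4875,-.3245,.061],[.134,.991,0])
E
```

```text
eef_pos: [0.488, -0.3248, 0.3583]
grasp [ 0.4881 -0.3247  0.2036] shift tool [6.000e-04 1.000e-04 1.426e-01] turn -0.0024195546380056943 q7 1.725 t 58.8667 F [-0.14 -0.5   0.78]
```

```bash
echo '[0, 0, 0.03, 0, 0, 0, 0.07, 0, 0, 0, 0.105, 0, 0, 0, 0.125, 0, 0, 0, 0.133, 0]' | python3 nudge.py |grep -E 'pos|wrist'
echo '[0, 0, 0.004, 0, 0, 0, 0.0085, 0, 0, 0, 0.0085, 0, 0, 0, 0.0085, 0]' | python3 nudge.py |grep -E 'pos|wrist'
echo '[0, 0, 0, 0, 0, 0, 0, 0, 0, 0, 0, 0, 0, 0, 0, 0, 0, 0, 0, 0]' | python3 nudge.py 0 40 |grep -E 'pos|wrist|width|grasp'
echo '[0, 0, -0.02, 0, 0, 0, -0.05, 0, 0, 0, -0.09, 0, 0, 0, -0.13, 0, 0, 0, -0.17, 0]' | python3 nudge.py - 60 |grep -E 'pos|wrist|width|grasp'
echo '[0, 0, -0.03, 0.2, 0, 0, -0.05, 0.4, 0, 0, -0.08, 0.6, 0, 0, -0.08, 0.6]' | python3 nudge.py |grep -E 'width|grasp'
python3 -c "
from h import *
t=ctrl.capture('top')
r=cv2.imread('pics/t14r.png')[:,:,::-1]
print('tray diff',np.abs(t[185:245,130:190].astype(int)-r[185:245,130:190]).mean())
togo([.5346,.2938,.29],[.989,.150,0])"
```

```text
eef_pos: [0.487, -0.3248, 0.2222]
wrist_force: [1.1, -0.2, -0.1]
eef_pos: [0.4877, -0.3261, 0.2178]
wrist_force: [-0.8, -0.3, 0.5]
eef_pos: [0.4875, -0.326, 0.2179]
wrist_force: [-1.3, 1.3, 8.2]
gripper_width: 0.663
grasp_force: 40.9
eef_pos: [0.4868, -0.3257, 0.3888]
wrist_force: [1.2, -0.5, -0.9]
gripper_width: 0.654
grasp_force: 64.5
gripper_width: 0.653
grasp_force: 64.6
tray diff 1.7246296296296297
grasp [ 0.4883 -0.3265  0.3157] shift tool [0.3392 0.5214 0.0241] turn 0.7692383479641425 q7 1.333 t 60.8333 F [ 0.4   0.01 -0.86]
```

```bash
echo '[0.085, 0.13, 0, 0, 0.085, 0.13, 0, 0, 0.085, 0.13, 0, 0, 0.085, 0.13, 0, 0, 0.085, 0.13, 0, 0]' | python3 nudge.py >/dev/null
echo '[0.085, 0.13, 0, 0, 0.085, 0.13, 0, 0, 0.085, 0.13, 0, 0, 0.085, 0.13, 0, 0, 0.085, 0.13, 0, 0]' | python3 nudge.py >/dev/null
echo '[0.085, 0.13, 0, 0, 0.085, 0.13, 0, 0, 0.085, 0.13, 0, 0, 0.085, 0.13, 0, 0, 0.085, 0.13, 0, 0]' | python3 nudge.py >/dev/null
echo '[0.084, 0.13, 0, 0.6, 0.084, 0.13, 0, 0.6, 0.084, 0.13, 0, 0.6, 0.084, 0.13, 0, 0.6, 0.084, 0.13, 0, 0.6]' | python3 nudge.py >/dev/null
echo '[0, 0, 0.03, 0.169, 0, 0, 0.05, 0.169, 0, 0, 0.05, 0.169, 0, 0, 0.05, 0.169]' | python3 nudge.py | grep -E 'width|grasp'
python3 -c "
from h import *
togo([.5346,.2938,.154],[.989,.150,0])"
```

```text
gripper_width: 0.651
grasp_force: 64.6
grasp [0.5229 0.2929 0.2611] shift tool [-0.0009  0.012   0.1071] turn 0.019031301708233528 q7 -0.533 t 62.8333 F [-0.34 -0.16 -0.87]
```

```bash
echo '[-0.001, 0.012, 0.02, 0.019, -0.001, 0.012, 0.05, 0.019, -0.001, 0.012, 0.07, 0.019, -0.001, 0.012, 0.08, 0.019, -0.001, 0.012, 0.085, 0.019]' | python3 nudge.py | grep -E 'pos|wrist'
echo '[0, 0, 0.006, 0, 0, 0, 0.012, 0, 0, 0, 0.016, 0, 0, 0, 0.02, 0, 0, 0, 0.02, 0]' | python3 nudge.py | grep -E 'pos|wrist'
python3 -c "
from h import *
togo([.5346,.2938,.154],[.989,.150,0])"
```

```text
eef_pos: [0.5356, 0.2944, 0.3314]
wrist_force: [-0.1, -0.9, 0.6]
eef_pos: [0.5352, 0.2948, 0.3115]
wrist_force: [0.0, -0.2, -0.9]
grasp [0.5352 0.2948 0.1568] shift tool [-0.0009 -0.0007  0.0028] turn -0.0030670917138693188 q7 -0.575 t 63.6667 F [ 0.02 -0.16 -0.95]
```

```bash
echo '[0, 0, 0.003, 0, 0, 0, 0.005, 0, 0, 0, 0.005, 0]' | python3 nudge.py | grep -E 'pos|wrist'
echo '[0, 0, 0, 0, 0, 0, 0, 0, 0, 0, 0, 0, 0, 0, 0, 0, 0, 0, 0, 0]' | python3 nudge.py 0.8 |grep -E 'wrist|width'
echo '[0, 0, -0.02, 0, 0, 0, -0.05, 0, 0, 0, -0.09, 0, 0, 0, -0.12, 0, 0, 0, -0.15, 0]' | python3 nudge.py |grep -E 'wrist'
echo '[-0.2, 0, -0.01, 0, -0.2, 0, -0.01, 0, -0.2, 0, -0.01, 0, -0.2, 0, -0.01, 0, -0.2, 0, -0.01, 0]' | python3 nudge.py 1 >/dev/null
echo '[-0.17, 0, 0, 0, -0.17, 0, 0, 0, -0.17, 0, 0, 0, -0.17, 0, 0, 0, -0.17, 0, 0, 0]' | python3 nudge.py |grep -E 'pos'
python3 chk.py 15r; python3 prof.py 15r
python3 - <<'E'
from h import *
s=cv2.imread("pics/s15r.png");P=proj("side",[[.504,-.206,.044],[.5285,-.203,.052],[.4895,-.3245,.044],[.514,-.321,.052]])
for p in P: x,y=p.round().astype(int);print(p.round(1),s[y-6:y+7,x-6:x+7].reshape(-1,3).mean(0).round(),s[y-6:y+7,x-6:x+7].min())
# side: tray outline corners vs projected seat pose
y=np.radians(8.6);X=np.array([-np.sin(y),np.cos(y)]);Y=np.array([X[1],-X[0]]);o=np.array([.535,.2908])
for n,q in(("bot-",[-.046,-.074,0]),("bot+",[-.046,.074,0]),("top-",[-.046,-.074,.054]),("top+",[-.046,.074,.054])):
  print(n,proj("side",[*(o+q[0]*X+q[1]*Y),.09+q[2]]).round(1),proj("top",[*(o+q[0]*X+q[1]*Y),.09+q[2]]).round(1))
E
```

```text
eef_pos: [0.5352, 0.2948, 0.3065]
wrist_force: [0.5, 0.1, -1.2]
wrist_force: [-0.6, 0.1, 0.4]
gripper_width: 0.803
wrist_force: [-0.0, 0.5, -0.6]
eef_pos: [0.5895, -0.08, 0.4668]
top shift ((-0.3496044374201652, 0.45810534377356404), 0.855328541331821) side rim ((-0.03751389783601411, 0.4598932980877066), 0.4704286088178187)
0.108
brown 12383 [-0.0418  0.0078]
brown 1912 [0.0101 0.0164]
brown 759 [ 0.0119 -0.0212]
dark 1976 [0.0164 0.0258]
label 111 [-0.0156 -0.004 ]
label 203 [ 0.0119 -0.0041]
label 153 [ 0.0425 -0.0048]
0.13
brown 1875 [0.0065 0.0134]
brown 758 [ 0.0079 -0.0235]
dark 1953 [0.012  0.0228]
label 113 [-0.0195 -0.0071]
label 216 [ 0.0084 -0.0064]
label 147 [ 0.0378 -0.0073]
0.026 V [85, 80, 96, 84, 55, 35, 36, 37, 39, 39, 35, 34, 32, 31, 35, 35, 36, 38, 37, 35, 37, 34, 31, 31, 34, 30, 37, 37, 35]
   S [21, 4, 3, 5, 4, 7, 9, 7, 9, 3, 6, 6, 7, 7, 8, 8, 6, 6, 5, 7, 8, 8, 5, 8, 7, 5, 6, 3, 3]
-0.005 V [86, 86, 108, 127, 143, 166, 186, 198, 202, 202, 190, 162, 134, 140, 165, 189, 199, 204, 204, 202, 195, 172, 140, 134, 152, 176, 193, 203, 203]
   S [21, 7, 4, 4, 8, 8, 9, 7, 4, 4, 6, 5, 6, 6, 7, 7, 6, 4, 4, 4, 4, 5, 5, 8, 8, 7, 6, 5, 4]
-0.024 V [88, 99, 119, 119, 106, 103, 103, 108, 111, 113, 109, 101, 95, 94, 97, 104, 112, 118, 117, 119, 116, 109, 100, 95, 98, 106, 112, 115, 110]
   S [23, 8, 6, 14, 24, 35, 39, 40, 42, 44, 44, 37, 33, 34, 34, 36, 39, 43, 40, 37, 31, 26, 27, 30, 36, 44, 52, 58, 62]
[255.8 278. ] [214. 219. 217.] 82
[264.3 270.3] [219. 224. 222.] 140
[278.7 324.1] [212. 217. 215.] 140
[287.9 315.1] [216. 222. 220.] 215
bot- [[168.5 161.6]] [[185.1 239.2]]
bot+ [[211.1 142.3]] [[180.  191.2]]
top- [[165.2 146.7]] [[182.3 238.3]]
top+ [[209.5 127.6]] [[177.1 188.4]]
```

The three upper labels are evenly spaced at x about -19, +8 and +38 (28 mm pitch), side by side over the lower two, and both lanes are empty. One last check that the tray is still home and level: sub-region shifts against the first hang.

Run:
```python
from h import *
g=lambda n:cv2.cvtColor(cv2.imread(f"pics/{n}.png"),cv2.COLOR_BGR2GRAY).astype(np.float32)
def ph(a,b,x0,x1,y0,y1):
    (dx,dy),r=cv2.phaseCorrelate(a[y0:y1,x0:x1],b[y0:y1,x0:x1],cv2.createHanningWindow((x1-x0,y1-y0),5));return round(dx,2),round(dy,2),round(r,2)
for n in("s11r","s15r"):
  a,b=g("s3r"),g(n);print(n,"tab",ph(a,b,155,185,98,122),"front bottom",ph(a,b,155,215,140,172),"left",ph(a,b,140,172,120,162),"right",ph(a,b,195,218,115,155))
for n in("t11r","t15r"):
  a,b=g("t3r"),g(n);print(n,"front+",ph(a,b,168,190,180,200),"front-",ph(a,b,170,192,228,248),"rear",ph(a,b,131,148,188,246),"panel ref",ph(a,b,112,130,180,270))
print(ctrl.observe()["time"])
```

```text
s11r tab (-0.25, 0.04, 1.04) front bottom (0.16, -0.05, 1.07) left (-0.02, 0.65, 0.98) right (0.23, -0.18, 0.93)
s15r tab (-0.22, 0.18, 0.97) front bottom (0.11, -0.06, 1.07) left (-0.07, 0.69, 0.96) right (0.15, -0.19, 0.92)
t11r front+ (0.42, -0.25, 0.83) front- (-0.06, -0.2, 0.93) rear (-0.37, 0.59, 0.8) panel ref (-0.12, -0.12, 0.91)
t15r front+ (0.43, -0.13, 0.87) front- (0.17, -0.27, 0.85) rear (-0.2, 0.32, 0.85) panel ref (0.05, -0.15, 1.08)
65.7833
```

All shifts are under 0.7 px (≤2 mm) relative to the first hang, and the gripper is well clear. Handing in.

```bash
echo '[0, 0, 0, 0, 0, 0, 0, 0, 0, 0, 0, 0, 0, 0, 0, 0, 0, 0, 0, 0]' | python3 nudge.py >/dev/null; python3 -c "
from bench import ctrl
print(ctrl.job_done())"
```

```text
the job is handed in; nothing more can be done
None
```

I handed the job in at about 66 s with the tray hanging on the cleat, all five vials in it and both lanes empty; it came off the cleat once while I was loading vial 2, so I re-hung it with vial 1 and vial 2 already inside.

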